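Lay out the cleaned ion source for reassembly

ROBOT

A 7-joint arm with a two-finger parallel gripper is mounted at the origin on the work surface. World frame = base frame: x ahead of the robot, y to its left, z up, the work surface at z = 0. Lengths are in m, angles in rad, forces in N, time in s.
With the tool pointing down it reaches from about 0.35 to 0.9 m from the base axis. Payload 8.1 kg.
Tool frame: the origin (TCP) lies between the finger pads; the fingertips stand 17 mm ahead of it and the grasp point (between the pads) lies 2 mm behind it; z points along the fingers, y is the direction in which the jaws open and shut (so a half turn about z gives the same grasp; the last joint's range is limited). The gripper opens to 92 mm and grips with 3 to 60 N. Pads are 19 mm wide; open, the fingers measure 130 mm over their backs; the gripper's body (75 mm by 190 mm) begins 47 mm behind the grasp point.
Start: joints at [-0.103, 0.434, 0.025, 1.573, -0.012, 1.134, -0.075], TCP at [0.625, -0, 0.224] pointing down, gripper open.
Joint ranges: [-2.62, 2.62], [-0.44, 2.09], [-1.27, 1.32], [0.08, 2.57], [-1.32, 4.46], [0.12, 2], [-2.74, 2.74]. Speed limits (rad/s): [2.22, 2.22, 3.01, 3.01, 3.14, 3.14, 3.14].

INTERFACE

Orientations are given as a rotation vector (axis times angle).
In Python, from cell import arm gives the robot as it stands. The module is installed in compiled form; this text tells all that it offers.
- The arm moves only by the shell command python3 -m crank 'ROWS' [FORCE]. ROWS is JSON, a list of rows, each a list of 5 numbers: the opening, from 0 (shut) to 1 (fully open), then the shift along the world's x, y, z normalised to -1 to 1, where 1 is 40 cm, then the turn about the world's z normalised to -1 to 1, where 1 is 60 degrees. In form: [[fingers, tx, ty, tz, twist], ...]. A call has exactly 8 rows; each row shifts and turns the commanded pose from where the row before left it; what a row does not reach is not made up. A row lasts 1/12 s, in which the tool goes at most 41.7 mm and 7.16 degrees, less where a joint would pass 70% of its speed; a pose out of reach is approached as far as the arm can. A call with a number of a shift or a turn outside -1 to 1 is refused whole. A call with a gripper value outside its range is refused whole. The fingers move at their own pace and stop on an object; FORCE is the grip in N (left out, the last holds). Time passes only in rows, so rows that do not move let the fingers close, or fill a call up. It gives the time, the measured TCP pose, the force and the opening at its end, in the units of the state.
- arm.observe(): the state, without advancing time (a new reading comes with each control period).
- arm.get_image(name): name is "scene" or "side" or "wrist"; returns the picture (420x560x3 uint8, red, green, blue); there is no depth.
- arm.get_calibration(name): a dict with "intrinsics" (3x3 intrinsics, pixels), "extrinsics" (4x4, takes a point from camera to world coordinates). Camera axes: x right, y down, z forward; pixel columns grow to the right and rows downward; lengths in m; the calibration is good to about 2 mm. A picture is of the moment at which its call begins: read the wrist's pose just before it. get_calibration takes no time and is no camera call; for the wrist camera it gives the pose at the moment of the call.
- arm.sign_off(): hands the job in, once; it reports no verdict.
The state is a dict: "clock": time; "joints": joint angles; "dq": joint speeds; "joint_efforts": joint torques, N m; "position": TCP position; "ee_rot": TCP orientation; "force": force on the tool from outside, world axes, zero at the start; "ft_torque": the same for the moment, N m; "width": opening from 0.0 (shut) to 1.0 (fully open).
Only numpy, scipy, OpenCV 4.12 (cv2) and the standard library are available. Lean on these libraries where they do the work, as an engineer would, in place of code of your own. Each camera call takes 0.05 s, during which the arm holds its last target.

TASK

Lay out the cleaned ion-source parts on the grey service mat, ready for reassembly: set the white ceramic ring flat and centred on top of the steel flange stub and stand the steel cone, point up, centred on top of the ring; stand the black knurled nut on the mat midway between the stub and the square black block; and lay the sprayer probe on the mat directly behind the block (on the mat's side away from the robot), its middle in line with the block's middle, parallel to the mat's long edges, leaving a gap of two fingers' width (about 35 mm) between the block and the probe's black collar. Do not knock the amber vial or the small screw tray about.

Things in the scene. Friction and masses are not known exactly. Their poses are not given: they have to be found in the camera images.
- ring_mid (a point): White ceramic ring lying flat on the bench, outer diameter 60 mm, hole 32 mm, 16 mm high, 0.12 kg; the point is its centre, half-way up (8 mm above its underside); z is its axis (up).
- cone_mid (a point): Bare steel cone standing point up on the bench: a cylinder 48 mm in diameter and 24 mm high, then a cone narrowing to 14 mm at the top; 44 mm high in all, 0.2 kg; the point lies on its axis half-way up (22 mm above its underside); z is up.
- nut_mid (a point): Black plastic knurled round nut with a brass centre, standing on the bench, 39 mm in diameter over the ribs (36 mm solid body), 22 mm high, 0.06 kg; the point is its centre, 11 mm above its underside; z is up.
- probe_mid (a point): Sprayer probe lying on the bench: a square black collar 44 mm long, 30 mm wide and 30 mm high in the middle, with a steel tube (18 mm in diameter) out of each end; 120 mm long in all, from -60 to +60 mm along its x; a 24 mm dark end cap at -x; 0.18 kg. The point is the centre of the collar, 15 mm above the underside; x runs along the probe, y across it, z up. It may lie either way round at the end.
- stub: Round steel vacuum flange stub, fixed on the mat at one end of its row (left or right varies): foot 84 mm in diameter, flat top 66 mm in diameter, 32 mm high; origin at the centre of its underside on the mat's upper face, z up.
- block: Square black connector block with two brass contacts on top, fixed on the mat at the other end of the row: 50 x 50 mm, 40 mm high; origin at the centre of its underside on the mat's upper face; its x points away from the robot (behind), parallel to the mat's x; z up.
- mat: Grey rubber service mat, fixed flat on the bench, 4 mm thick, 320 mm along its y (to the left) and 210 mm along its x (away from the robot), turned by up to 0.3 rad. Origin at bench level at the midpoint between stub and block, which stand 90 mm to either side of it on its y axis; the mat reaches from x = -75 to x = +135 mm.
- vial: Amber glass vial with a white cap, 34 mm in diameter, 60 mm high, standing on the bench beside the far end of the mat; a bystander, to be left alone. Origin at the centre of its underside.
- tray: Small open grey screw tray, 45 x 36 mm, 16 mm high, on the bench beside the far end of the mat; a bystander, to be left alone. Origin at the centre of its underside.
Things that resemble listed ones, but are neither listed nor needed, are in the scene too. Leave any pink look-alike of the part that bears nut_mid alone. Of the things that look like the part that bears ring_mid, the smaller one is meant.

How it is judged:
By the outcome, as a careful person would: the job done as asked, in the order asked, and still so for the second after the job is handed in, with the robot touching nothing.
It also fails if it takes over 109 s, if anything falls off the work surface, if the arm or the gripper's body presses on something with over 40 N, if the wrist force passes 120 N, or if a joint passes its speed limit or range.

## Working session

There is one attempt and no reset: what is moved stays moved. The work goes in short steps, Python scripts to look and compute and a shell command to move; the robot and the scene stay as the last step left them, time stands still between calls to the robot, and variables do not carry over. Pictures are saved under pics/ and viewed, and the job is handed in when it is done.

```bash
mkdir -p pics; ls
cat > h.py <<'E'
import numpy as np, cv2
from cell import arm
def snap(name,fn):
    im=arm.get_image(name); cv2.imwrite('pics/'+fn,im[:,:,::-1]); return im
def px2w(name,u,v,z,cal=None):
    c=cal or arm.get_calibration(name)
    K=np.array(c["intrinsics"]);T=np.array(c["extrinsics"])
    d=T[:3,:3]@np.linalg.solve(K,[u,v,1]);o=T[:3,3]
    return o+d*(z-o[2])/d[2]
def w2px(name,p,cal=None):
    c=cal or arm.get_calibration(name)
    K=np.array(c["intrinsics"]);T=np.array(c["extrinsics"])
    q=K@(T[:3,:3].T@(np.array(p)-T[:3,3]));return q[:2]/q[2]
E
python3 - <<'E'
from h import *
np.set_printoptions(precision=3,suppress=True)
print(arm.observe())
for n in("scene","side","wrist"):
    c=arm.get_calibration(n);print(n,np.array(c["intrinsics"]).tolist(),np.array(c["extrinsics"]))
    snap(n,n+'0.png')
E
```

```text
pics
{'clock': 0.0, 'joints': array([-0.103,  0.435,  0.025,  1.574, -0.012,  1.134, -0.075]), 'dq': array([ 0.001,  0.001,  0.001, -0.001, -0.001, -0.   , -0.002]), 'joint_efforts': array([  0.   , -66.785,   0.985, -31.446,  -0.061,   0.043,   0.   ]), 'position': array([ 0.624, -0.   ,  0.223]), 'ee_rot': array([-2.221, -2.221,  0.002]), 'force': array([-0.334,  0.404,  0.322]), 'ft_torque': array([-0.028,  0.003, -0.037]), 'width': 1.0006827786486492}
scene [[429.0686742538285, 0.0, 283.535194081536], [0.0, 429.0686742538285, 215.3792049507261], [0.0, 0.0, 1.0]] [[-0.209  0.577 -0.79   1.29 ]
 [ 0.978  0.14  -0.157  0.154]
 [ 0.02  -0.805 -0.593  0.639]
 [ 0.     0.     0.     1.   ]]
side [[488.2653179698288, 0.0, 276.57167408232925], [0.0, 488.2653179698288, 211.68600591802192], [0.0, 0.0, 1.0]] [[ 0.964 -0.191  0.183  0.272]
 [-0.264 -0.711  0.651 -0.937]
 [ 0.005 -0.676 -0.737  1.125]
 [ 0.     0.     0.     1.   ]]
wrist [[289.27096910155433, 0.0, 277.45001205210013], [0.0, 289.27096910155433, 212.02525833749624], [0.0, 0.0, 1.0]] [[ 1.     0.    -0.     0.624]
 [ 0.    -0.95  -0.311  0.083]
 [-0.     0.311 -0.95   0.384]
 [ 0.     0.     0.     1.   ]]
```

View pics/scene0.png

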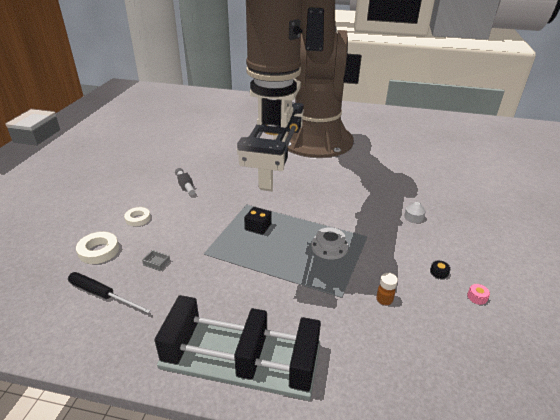

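View pics/side0.png

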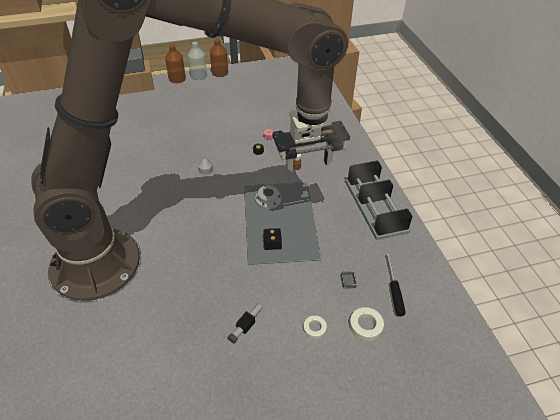

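View pics/wrist0.png

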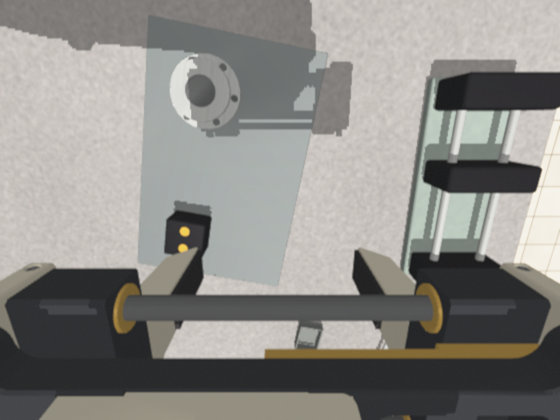

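Run:
```python
import cv2
def crop(f,o,x0,y0,x1,y1,s):
    im=cv2.imread('pics/'+f)[y0:y1,x0:x1]; cv2.imwrite('pics/'+o,cv2.resize(im,None,fx=s,fy=s,interpolation=cv2.INTER_CUBIC))
crop('side0.png','c1.png',180,110,340,230,5)
crop('side0.png','c2.png',220,220,420,350,4)
crop('scene0.png','c3.png',70,160,270,290,4)
crop('scene0.png','c4.png',300,190,500,320,4)
```

```text
(no output)
```

View pics/c1.png

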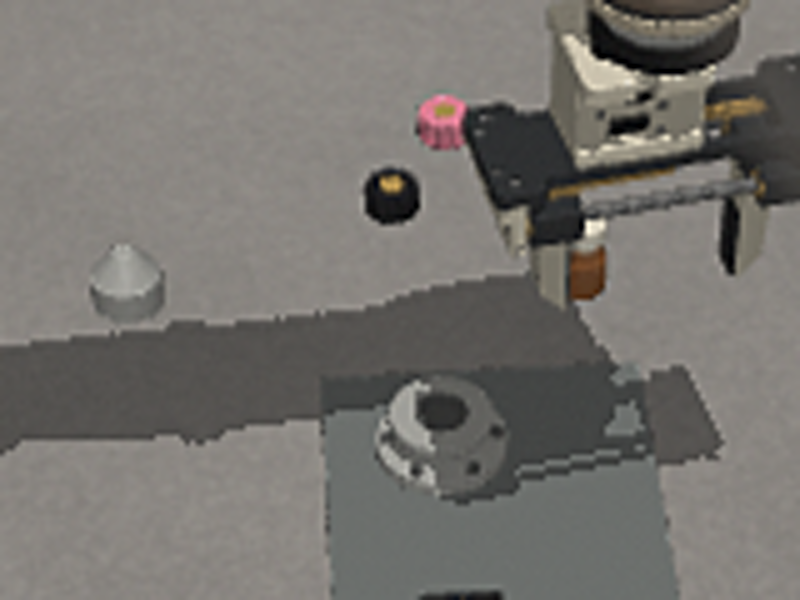

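View pics/c2.png

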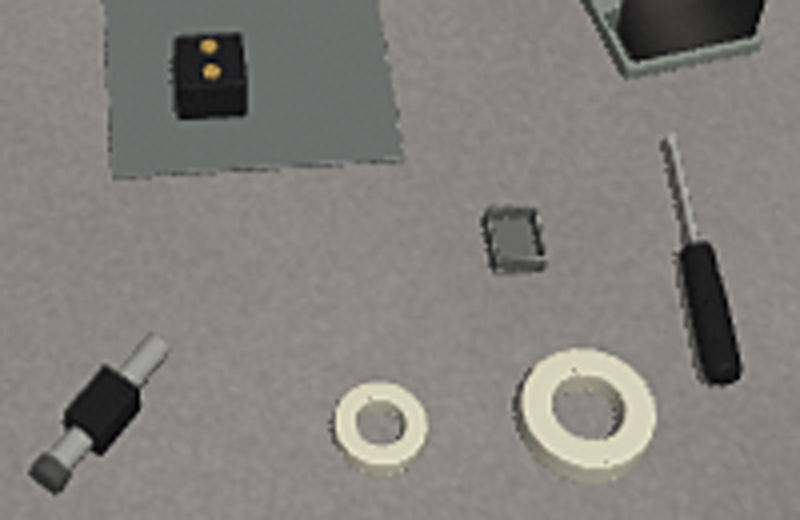

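View pics/c3.png

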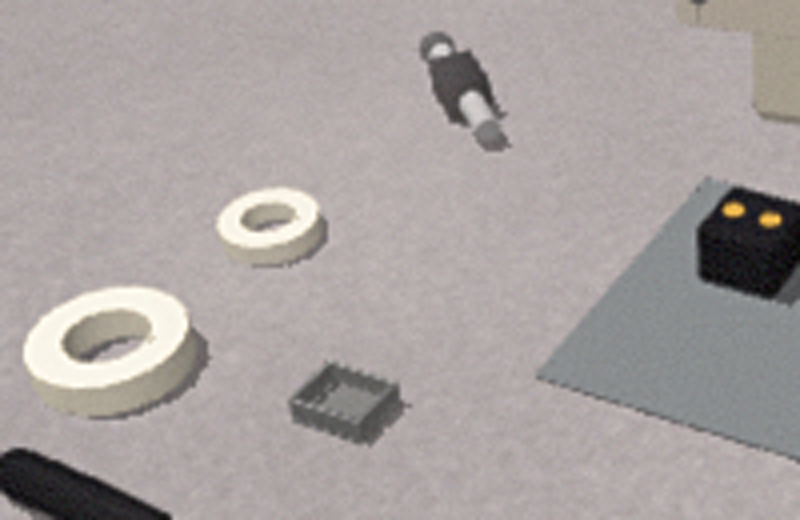

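View pics/c4.png

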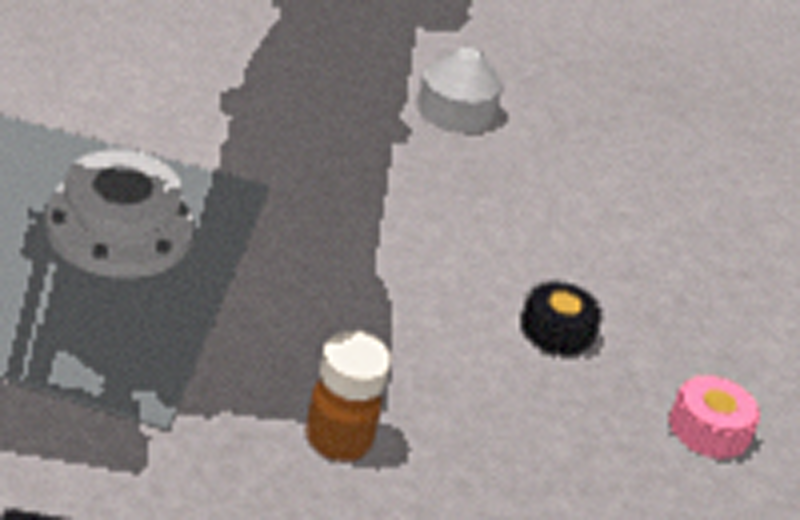

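Run:
```python
from h import *
np.set_printoptions(precision=4,suppress=True)
C={'c1':('side',180,110,5),'c2':('side',220,220,4),'c3':('scene',70,160,4),'c4':('scene',300,190,4)}
def m(lbl,c,u,v,z):
    n,x,y,s=C[c]; print(lbl,n,px2w(n,(u+.5)/s-.5+x,(v+.5)/s-.5+y,z))
for a in [('cone','c1',124,246,.044),('cone','c4',470,50,.044),('nut','c1',392,184,.022),('nut','c4',566,302,.022),
('stub','c1',442,411,.036),('stub','c4',123,185,.036),
('ct1','c2',209,46,.044),('ct2','c2',211,72,.044),('ct1','c3',770,219,.044),('ct2','c3',734,210,.044),
('ring','c2',381,423,.016),('ring','c3',270,217,.016),
('matR near','c2',112,178,.004),('matR far','c2',403,160,.004),('matR near','c3',708,178,.004),('matR far','c3',538,378,.004),
('cap','c2',52,466,.015),('tip','c2',155,347,.015),('cap','c3',437,45,.015),('tip','c3',490,132,.015),('pmid','c2',100,408,.015),('vial','c1',594,230,.06),('vial','c4',356,355,.06),('tray','c2',515,240,.008)]: m(*a)
n='wrist'
for l,u,v,z in [('stub',201,90,.036),('ct1',184,231,.044),('ct2',183,248,.044),('mLn',149,15,.004),('mLf',327,52,.004),('mRf',278,286,.004),('mRn',138,264,.004)]: print(l,px2w(n,u,v,z))
```

```text
cone side [0.3704 0.3108 0.044 ]
cone scene [0.3655 0.3054 0.044 ]
nut side [0.5641 0.3525 0.022 ]
nut scene [0.563  0.3523 0.022 ]
stub side [0.5378 0.1136 0.036 ]
stub scene [0.5375 0.112  0.036 ]
ct1 side [ 0.506  -0.0525  0.044 ]
ct2 side [ 0.5011 -0.0765  0.044 ]
ct1 scene [ 0.5053 -0.0534  0.044 ]
ct2 scene [ 0.5016 -0.0762  0.044 ]
ring side [ 0.5366 -0.361   0.016 ]
ring scene [ 0.5381 -0.3588  0.016 ]
matR near side [ 0.4167 -0.1203  0.004 ]
matR far side [ 0.6211 -0.159   0.004 ]
matR near scene [ 0.4187 -0.1172  0.004 ]
matR far scene [ 0.6268 -0.1549  0.004 ]
cap side [ 0.3289 -0.3352  0.015 ]
tip side [ 0.4116 -0.2689  0.015 ]
cap scene [ 0.3211 -0.3436  0.015 ]
tip scene [ 0.4169 -0.2657  0.015 ]
pmid side [ 0.3669 -0.3033  0.015 ]
vial side [0.6719 0.2278 0.06  ]
vial scene [0.6697 0.2383 0.06  ]
tray side [ 0.6722 -0.247   0.008 ]
stub [0.5389 0.1123 0.036 ]
ct1 [ 0.5058 -0.053   0.044 ]
ct2 [ 0.5022 -0.0765  0.044 ]
mLn [0.4788 0.1932 0.004 ]
mLf [0.6817 0.156  0.004 ]
mRf [ 0.6247 -0.1582  0.004 ]
mRn [ 0.4192 -0.1211  0.004 ]
```

```bash
python3 -m crank '[[1,-0.025,-0.1,0,0],[1,-0.025,-0.1,0,0],[1,-0.025,-0.1,0,0],[1,-0.025,-0.1,0,0],[1,-0.025,-0.1,0,0],[1,-0.025,-0.1,0,0],[1,-0.025,-0.1,0,0],[1,-0.025,-0.1,0,0]]' 20
python3 -m crank '[[1,-0.01,-0.09,0,0],[1,0,0,-0.08,0],[1,0,0,-0.08,0],[1,0,0,-0.07,0],[1,0,0,0,0],[1,0,0,0,0],[1,0,0,0,0],[1,0,0,0,0]]'
python3 - <<'E'
from h import *
print(arm.observe()['position'],arm.observe()['ee_rot'],arm.observe()['force'])
snap('wrist','w1.png');print(w2px('wrist',[.537,-.36,.016]))
E
```

```text
clock: 0.82
position: [0.5441, -0.3218, 0.2235]
ee_rot: [-2.221, -2.221, 0.0]
force: [0.9, 1.0, 0.1]
width: 1.002
clock: 1.48
position: [0.5423, -0.3566, 0.1339]
ee_rot: [2.219, 2.219, 0.001]
force: [0.7, 0.6, -0.1]
width: 1.0
[ 0.5422951  -0.35662245  0.13390537] [2.21890475e+00 2.21934182e+00 1.39137041e-03] [ 0.74435352  0.64587505 -0.07322182]
[272.55079247 207.81817318]
```

View pics/w1.png

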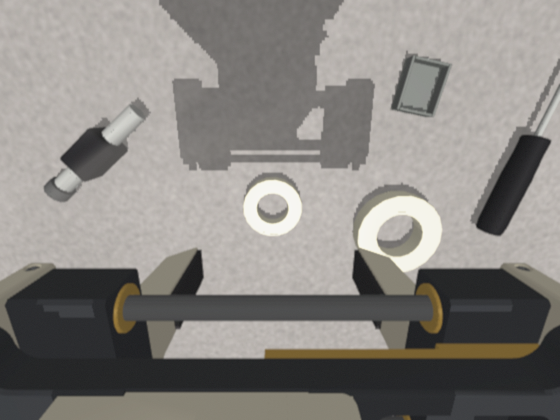

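```bash
python3 -m crank '[[1,-0.013,-0.0085,-0.07,0],[1,0,0,-0.08,0],[1,0,0,-0.07,0],[1,0,0,-0.04,0],[1,0,0,-0.02,0],[1,0,0,0,0],[1,0,0,0,0],[1,0,0,0,0]]' 20
```

```text
clock: 2.2
position: [0.5371, -0.3602, 0.0216]
ee_rot: [2.219, 2.219, 0.001]
force: [-0.2, 0.4, 0.3]
width: 1.0
```

```bash
python3 -m crank '[[0.5,0,0,0,0],[0.5,0,0,0,0],[0.5,0,0,0,0],[0.5,0,0,0,0],[0.5,0,0,0,0],[0.5,0,0,0,0],[0.5,0,0,0,0],[0.5,0,0,0,0]]' 20
python3 -m crank '[[0.5,0,0,0.04,0],[0.5,0,0,0.08,0],[0.5,0,0,0.08,0],[0.5,0,0,0.08,0],[0.5,0,0,0.08,0],[0.5,0,0,0,0],[0.5,0,0,0,0],[0.5,0,0,0,0]]' 20
python3 - <<'E'
from h import *
print(arm.observe()['position'],arm.observe()['ee_rot'],arm.observe()['force'])
snap('wrist','w2.png');snap('side','s2.png')
E
```

```text
clock: 2.87
position: [0.5358, -0.3594, 0.0196]
ee_rot: [-2.221, -2.221, 0.0]
force: [0.2, 0.4, 0.8]
width: 0.513
clock: 3.53
position: [0.5355, -0.3592, 0.1632]
ee_rot: [-2.221, -2.221, 0.0]
force: [-0.1, 0.5, 0.2]
width: 0.5
[ 0.5354722  -0.35919416  0.16316512] [-2.22112897e+00 -2.22100652e+00  1.54901337e-04] [-0.0766338   0.49574016  0.24049111]
```

View pics/w2.png

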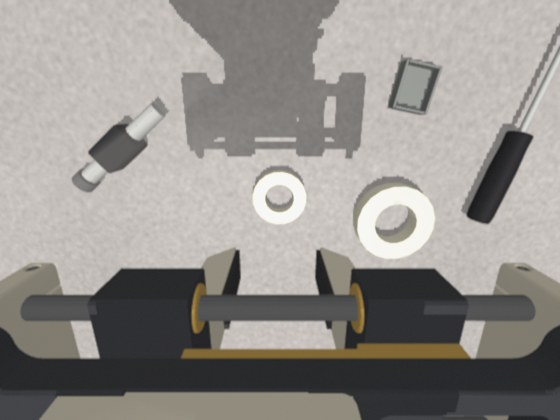

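View pics/s2.png

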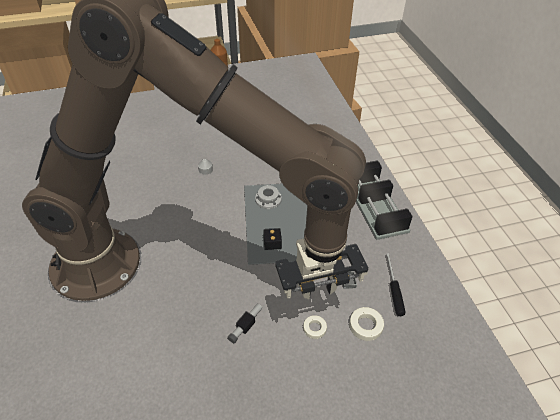

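Run:
```python
from h import *
p=arm.observe()['position'];print(p)
tip=p-[0,0,.017]
for n in('side','scene','wrist'):print(n,w2px(n,p),w2px(n,tip),w2px(n,[.537,-.36,.016]))
im=snap('side','s3.png');
cv2.imwrite('pics/s3c.png',cv2.resize(im[220:350,240:440,::-1],None,fx=4,fy=4,interpolation=2))
im=snap('scene','s4.png');
cv2.imwrite('pics/s4c.png',cv2.resize(im[150:300,70:270,::-1],None,fx=4,fy=4,interpolation=2))
u=(315,325)
print(px2w('wrist',279,197,.016),np.array(arm.get_calibration('wrist')['extrinsics']))
```

```text
[ 0.53497476 -0.35883963  0.16204787]
side [317.87651232 293.02025706] [317.38670315 297.02699127] [314.89140973 325.01392233]
scene [125.89043064 160.38741896] [127.37741262 167.01244918] [136.89323463 213.55012611]
wrist [278.74315043 259.55840217] [278.66196167 247.79153233] [280.15728271 198.55809174]
[ 0.53586743 -0.35838474  0.016     ] [[ 9.99999537e-01  4.09787410e-04 -8.71039148e-04  5.34450092e-01]
 [ 1.19634795e-04 -9.50755049e-01 -3.09943256e-01 -2.75692223e-01]
 [-9.55155712e-04  3.09943008e-01 -9.50754658e-01  3.22848279e-01]
 [ 0.00000000e+00  0.00000000e+00  0.00000000e+00  1.00000000e+00]]
```

View pics/s3c.png

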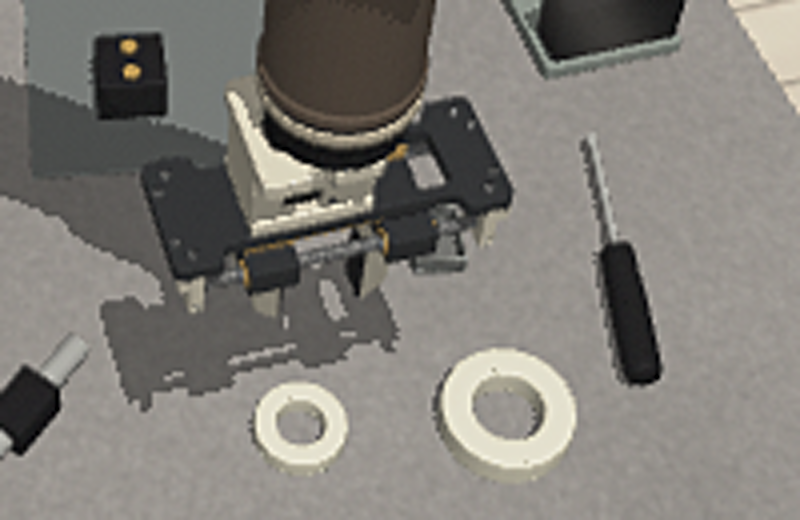

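View pics/s4c.png

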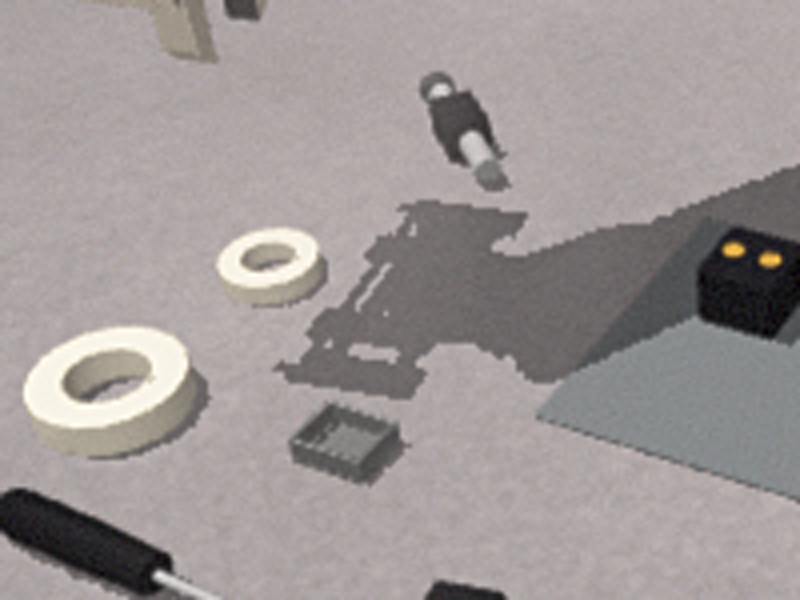

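Run:
```python
from h import *
im=snap('wrist','w3.png');cv2.imwrite('pics/w3c.png',cv2.resize(im[150:330,180:380,::-1],None,fx=4,fy=4)[:600])
for u in(253,306):print(px2w('wrist',u,197,.016))
for u in(356,434):print(px2w('wrist',u,220,.02))
for u in(240,316,):print(px2w('wrist',u,249,arm.observe()['position'][2]-.017))
```

```text
[ 0.50750192 -0.35857324  0.016     ]
[ 0.56568766 -0.35855729  0.016     ]
[ 0.62167557 -0.38391032  0.02      ]
[ 0.70835673 -0.38388172  0.02      ]
[ 0.50917885 -0.35994811  0.14536208]
[ 0.56041592 -0.35992737  0.14536208]
```

View pics/w3c.png

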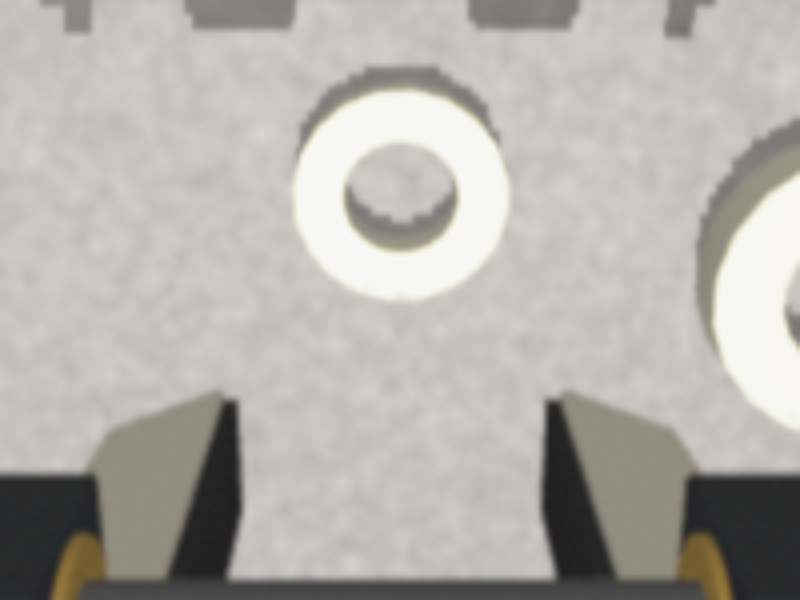

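```bash
python3 -m crank '[[1,0.002,0,0,0],[1,0,0,0,0],[1,0,0,0,0],[1,0,0,-0.08,0],[1,0,0,-0.08,0],[1,0,0,-0.08,0],[1,0,0,-0.05,0],[1,0,0,0,0]]' 20
python3 -m crank '[[1,0,0,-0.06,0],[1,0,0,0,0],[1,0,0,0,0],[1,0,0,0,0],[0.7,0,0,0,0],[0.7,0,0,0,0],[0.7,0,0,0,0],[0.7,0,0,0,0]]' 20
python3 - <<'E'
from h import *
print(arm.observe())
snap('wrist','w4.png')
E
```

```text
clock: 4.45
position: [0.5338, -0.3576, 0.043]
ee_rot: [-2.216, -2.216, 0.003]
force: [-0.4, 0.7, -0.5]
width: 0.991
clock: 5.12
position: [0.5369, -0.3596, 0.0243]
ee_rot: [2.221, 2.221, 0.0]
force: [0.6, 0.5, 0.8]
width: 0.761
{'clock': 5.1167, 'joints': array([ 0.45019001,  0.67560278,  0.08704324,  1.71038123, -0.07920006,
        0.75806475,  0.57565778]), 'dq': array([-0.00020331,  0.00688304,  0.00077696,  0.00230252, -0.00033847,
        0.00078236, -0.0007698 ]), 'joint_efforts': array([ 2.37758599e-03, -7.62265420e+01,  2.81717665e+00, -2.38698900e+01,
       -2.10513698e-02,  7.75786419e-02, -8.00515681e-04]), 'position': array([ 0.53692326, -0.35957799,  0.02432261]), 'ee_rot': array([2.22083540e+00, 2.22074894e+00, 4.42396052e-04]), 'force': array([0.56260052, 0.4670654 , 0.78387418]), 'ft_torque': array([-0.04500512,  0.0310183 ,  0.0147807 ]), 'width': 0.761325384489743}
```

View pics/w4.png

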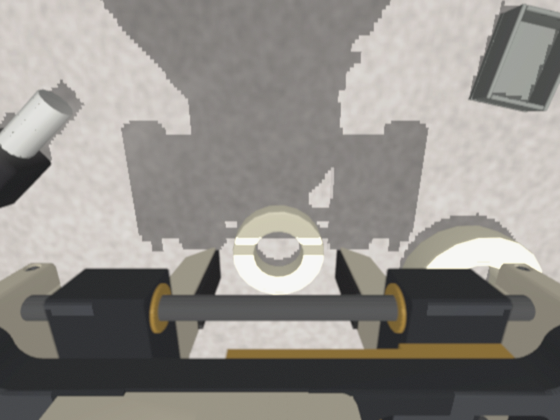

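```bash
python3 -m crank '[[0.6,0,0,-0.008,0],[0.6,0,0,0,0],[0.6,0,0,0,0],[0.6,0,0,0,0],[0.6,0,0,0,0],[0.6,0,0,0,0],[0.6,0,0,0,0],[0.6,0,0,0,0]]' 20
python3 - <<'E'
from h import *
print(arm.observe()['position'],arm.observe()['width'],arm.observe()['force'])
im=snap('wrist','w5.png')
cv2.imwrite('pics/w5c.png',cv2.resize(im[180:330,180:380,::-1],None,fx=4,fy=4)[:600])
E
```

```text
clock: 5.83
position: [0.5366, -0.3594, 0.0205]
ee_rot: [2.221, 2.221, 0.0]
force: [0.3, 0.0, -0.3]
width: 0.6
[ 0.53662417 -0.35944068  0.02045316] 0.6003739705042258 [ 0.33454192  0.01004876 -0.27619287]
```

View pics/w5c.png

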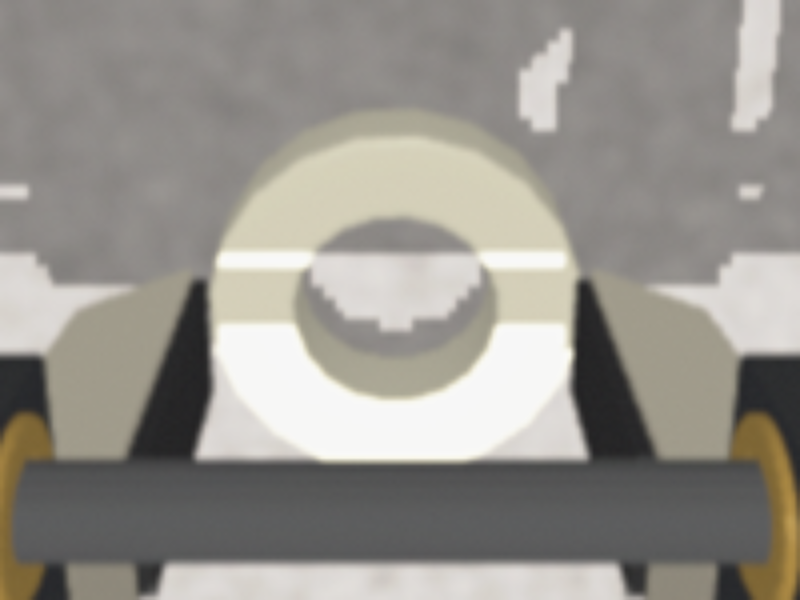

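```bash
python3 -m crank '[[0,0,0,0,0],[0,0,0,0,0],[0,0,0,0,0],[0,0,0,0,0],[0,0,0,0,0],[0,0,0,0,0],[0,0,0,0,0],[0,0,0,0,0]]' 20
python3 - <<'E'
from h import *
print(arm.observe()['position'],arm.observe()['width'],arm.observe()['force'])
im=snap('wrist','w6.png')
cv2.imwrite('pics/w6c.png',cv2.resize(im[180:330,180:380,::-1],None,fx=4,fy=4)[:600])
E
```

```text
clock: 6.55
position: [0.5366, -0.3594, 0.0204]
ee_rot: [2.222, 2.221, 0.0]
force: [0.0, 1.0, 0.1]
width: 0.072
[ 0.53662009 -0.35940131  0.02044743] 0.07174311252145768 [0.01146452 1.00231138 0.05475017]
```

View pics/w6c.png

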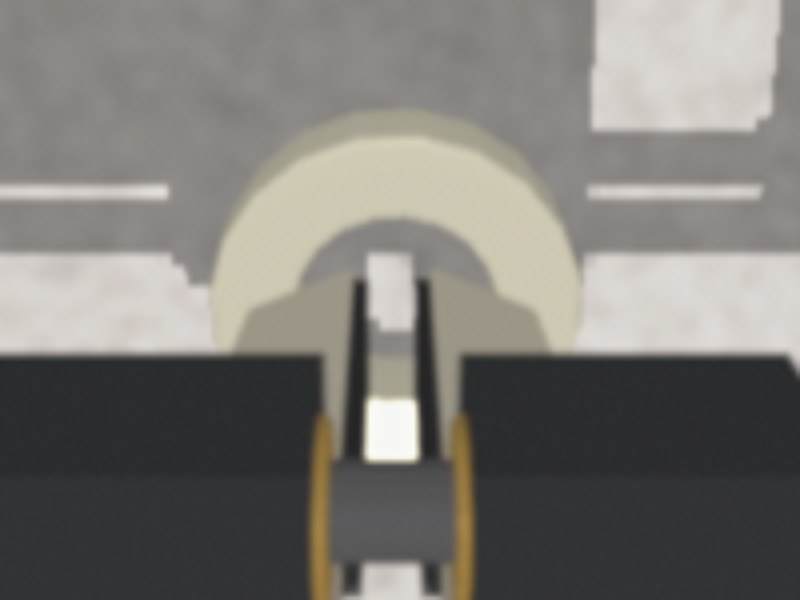

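Run:
```python
from h import *
p=arm.observe()['position']
for n in('scene','side'):
    im=snap(n,n+'7.png'); c=w2px(n,p-[0,0,.017]);x,y=c.astype(int)
    print(n,c,w2px(n,p),(x-60,y-50),w2px(n,p+[0,0,.013-.017]))
    cv2.imwrite('pics/'+n+'7c.png',cv2.resize(im[y-50:y+50,x-60:x+60,::-1],None,fx=6,fy=6,interpolation=2))
```

```text
scene [138.12378853 217.6204405 ] [136.85883073 212.01099912] (np.int64(78), np.int64(167)) [137.158664   213.34060644]
side [314.35927056 327.33460259] [314.77722378 323.97172616] (np.int64(254), np.int64(277)) [314.67812299 324.76909694]
```

View pics/scene7c.png

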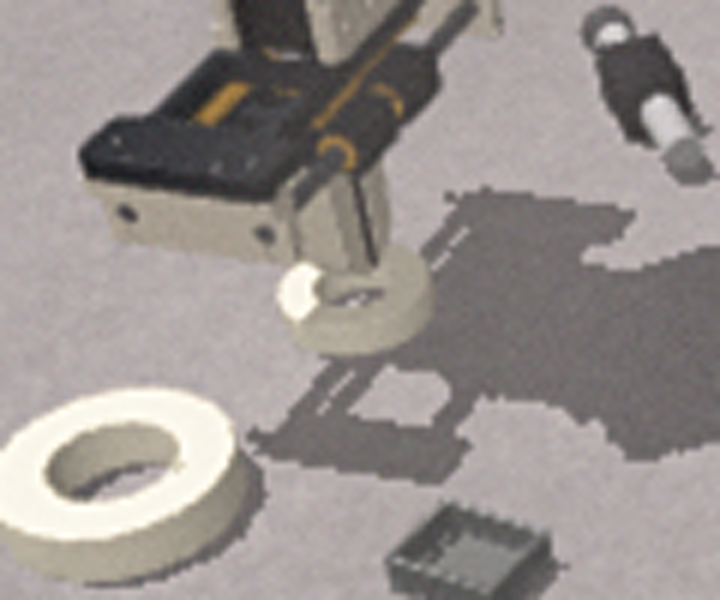

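View pics/side7c.png

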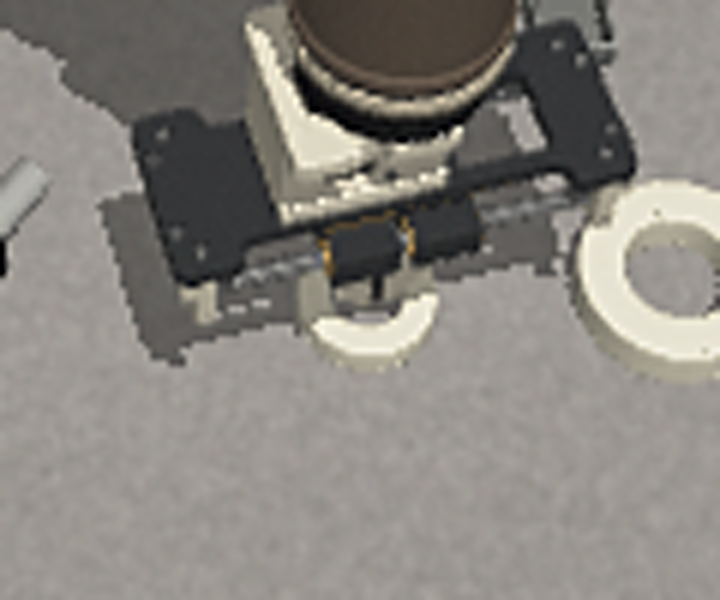

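Run:
```python
from h import *
print(arm.observe()['joints'],arm.observe()['position'])
a,b=px2w('wrist',180+210/4,255,.016),px2w('wrist',180+582/4,255,.016);print(a,b,b-a)
# hole: crop x 300..495 at y~290
a,b=px2w('wrist',180+297/4,253,.016),px2w('wrist',180+497/4,253,.016);print(b-a)
for n in ('scene','side','wrist'): print(np.array(arm.get_calibration(n)['extrinsics'])[:3,3])
```

```text
[ 0.45067822  0.68069699  0.08637627  1.71237529 -0.0796342   0.75186366
  0.57595347] [ 0.53661858 -0.35942459  0.02045906]
[ 0.50744681 -0.3584767   0.016     ] [ 0.56612892 -0.3585082   0.016     ] [ 5.86821065e-02 -3.15035317e-05  0.00000000e+00]
[ 3.14747159e-02 -1.65645235e-05  0.00000000e+00]
[1.29011971 0.15355158 0.63940571]
[ 0.27151935 -0.93736985  1.12471932]
[ 0.53558914 -0.27593737  0.18103067]
```

Run:
```python
import cv2
im=cv2.imread('pics/w6.png');cv2.imwrite('pics/w6d.png',cv2.resize(im,None,fx=1.4,fy=1.4))
```

```text
(no output)
```

View pics/w6d.png

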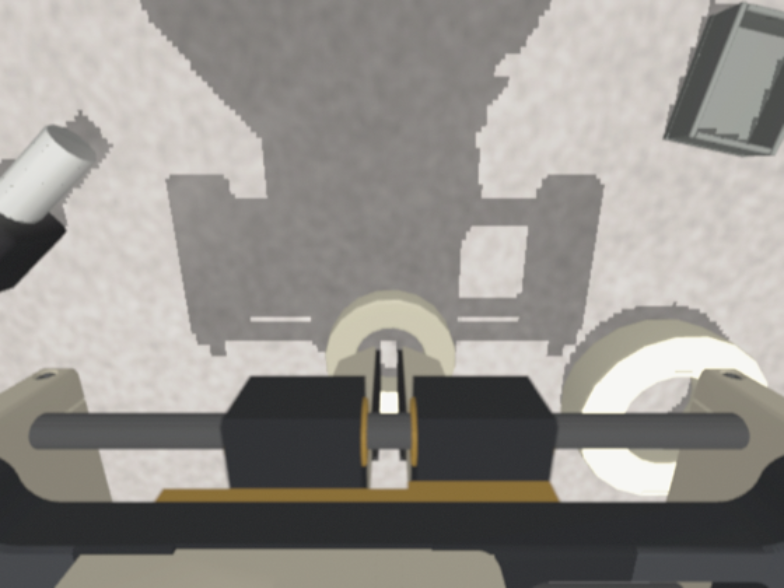

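```bash
python3 -m crank '[[1,0,0,0.03,0],[1,0,0,0.02,0],[1,0,0,0,0],[1,0,0,0,0],[1,0,0,0,0],[1,0,0,0,0],[1,0,0,0,0],[1,0,0,0,0]]' 20
python3 -m crank '[[1,0,0,0,0],[1,0,0,0,0],[1,0,0,0,0],[1,0,0,-0.04,0],[1,0,0,-0.03,0],[1,0,0,-0.01,0],[1,0,0,0,0],[1,0,0,0,0]]' 20
python3 - <<'E'
from h import *
p=arm.observe()['position'];print(p,arm.observe()['force'])
for n in('scene',):
    im=snap(n,n+'8.png'); x,y=138,217
    cv2.imwrite('pics/'+n+'8c.png',cv2.resize(im[y-50:y+50,x-60:x+60,::-1],None,fx=6,fy=6,interpolation=2))
E
```

```text
clock: 7.37
position: [0.5364, -0.3593, 0.0401]
ee_rot: [-2.221, -2.221, 0.0]
force: [-0.2, -0.0, 1.1]
width: 0.537
clock: 8.03
position: [0.5364, -0.3593, 0.0082]
ee_rot: [-2.221, -2.221, 0.0]
force: [0.5, -0.6, 0.5]
width: 0.998
[ 0.53637386 -0.35934957  0.00816645] [ 0.53779292 -0.62969642  0.45543982]
```

View pics/scene8c.png

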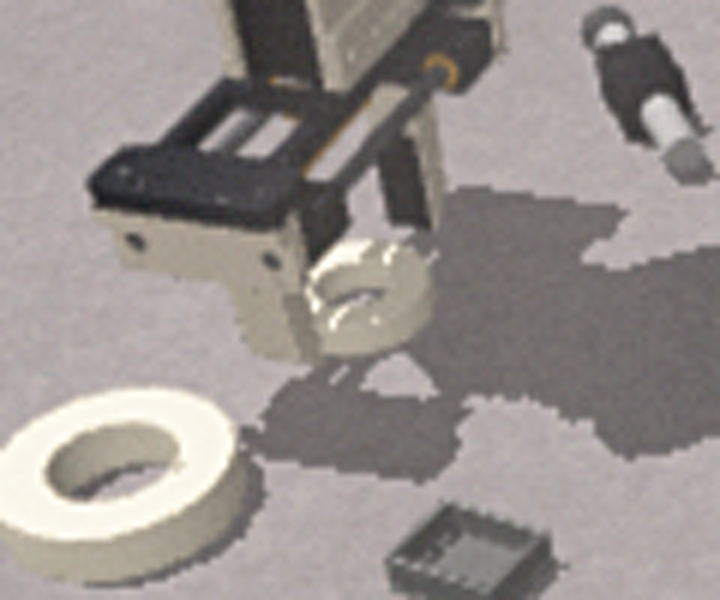

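```bash
python3 -m crank '[[1,0,0,-0.008,0],[1,0,0,0,0],[0,0,0,0,0],[0,0,0,0,0],[0,0,0,0,0],[0,0,0,0,0],[0,0,0,0,0],[0,0,0,0,0]]' 20
python3 -m crank '[[0,0,0,0,0],[0,0,0,0,0],[0,0,0,0.05,0],[0,0,0,0.08,0],[0,0,0,0.09,0],[0,0,0,0.09,0],[0,0,0,0.09,0],[0,0,0,0,0]]' 20
python3 - <<'E'
from h import *
p=arm.observe()['position'];print(p,arm.observe()['force'])
snap('wrist','w9.png')
for n in('scene',):
    im=snap(n,n+'9.png'); x,y=w2px(n,p).astype(int)
    print(x-60,y-50,w2px(n,p))
    cv2.imwrite('pics/'+n+'9c.png',cv2.resize(im[y-50:y+50,x-60:x+60,::-1],None,fx=6,fy=6,interpolation=2))
E
```

```text
clock: 8.75
position: [0.5367, -0.3595, 0.0053]
ee_rot: [2.221, 2.221, 0.0]
force: [-0.1, -0.3, -0.1]
width: 0.648
clock: 9.42
position: [0.5398, -0.3616, 0.173]
ee_rot: [2.214, 2.213, 0.005]
force: [1.5, -2.2, 0.6]
width: 0.648
[ 0.5398264  -0.36163505  0.17300961] [ 1.5227587  -2.16661511  0.58510446]
62 106 [122.65535302 156.91627771]
```

View pics/scene9c.png

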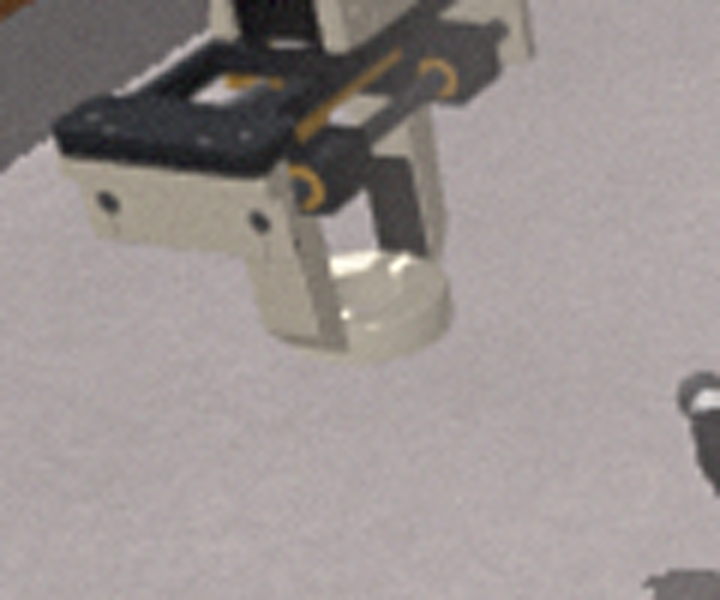

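View pics/w9.png

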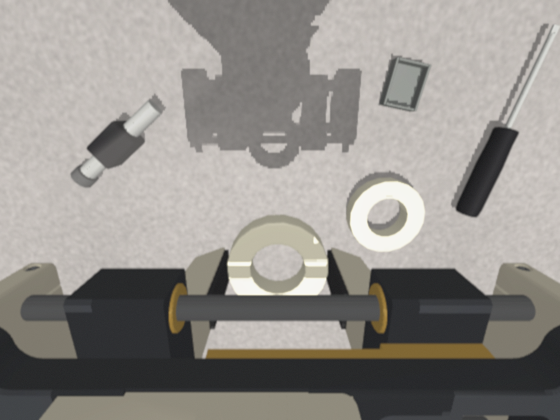

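```bash
python3 -m crank '[[0,0,0.06,0,0],[0,0,0.1,0,0],[0,0,0.1,0,0],[0,0,0.1,0,0],[0,0,0.1,0,0],[0,0,0.1,0,0],[0,0,0.1,0,0],[0,0,0.1,0,0]]' 20
python3 -m crank '[[0,0,0.1,0,0],[0,0,0.1,0,0],[0,0,0.1,0,0],[0,0,0.08,0,0],[0,0,0.04,0,0],[0,0,0,0,0],[0,0,0,0,0],[0,0,0,0,0]]' 20
```

```text
clock: 10.18
position: [0.535, -0.0535, 0.1635]
ee_rot: [-2.22, -2.22, 0.003]
force: [0.7, -0.3, -0.7]
width: 0.648
clock: 10.85
position: [0.5359, 0.1112, 0.164]
ee_rot: [-2.222, -2.22, 0.004]
force: [0.2, 0.2, -1.4]
width: 0.643
```

```bash
python3 -m crank '[[0,0.005,0.003,-0.07,0],[0,0,0,-0.08,0],[0,0,0,-0.06,0],[0,0,0,-0.02,0],[0,0,0,0,0],[0,0,0,0,0],[0,0,0,0,0],[0,0,0,0,0]]' 20
python3 - <<'E'
from h import *
p=arm.observe()['position'];print(p,arm.observe()['force'])
snap('wrist','w10.png')
for n in('scene','side'):
    im=snap(n,n+'10.png'); x,y=w2px(n,p).astype(int)
    print(x-60,y-50,w2px(n,p))
    cv2.imwrite('pics/'+n+'10c.png',cv2.resize(im[y-50:y+50,x-60:x+60,::-1],None,fx=6,fy=6,interpolation=2))
E
```

```text
clock: 11.52
position: [0.5398, 0.1138, 0.0748]
ee_rot: [2.221, 2.22, 0.004]
force: [0.5, -0.6, -1.1]
width: 0.644
[0.53975664 0.1138045  0.07480477] [ 0.53018758 -0.61426729 -1.08788746]
272 172 [332.56593894 222.79717528]
208 132 [268.49515226 182.75226611]
```

View pics/w10.png

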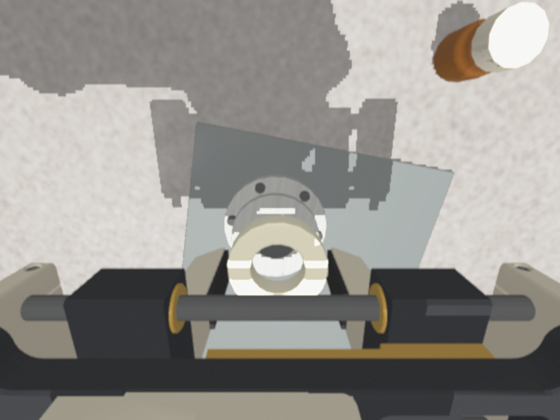

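View pics/scene10c.png

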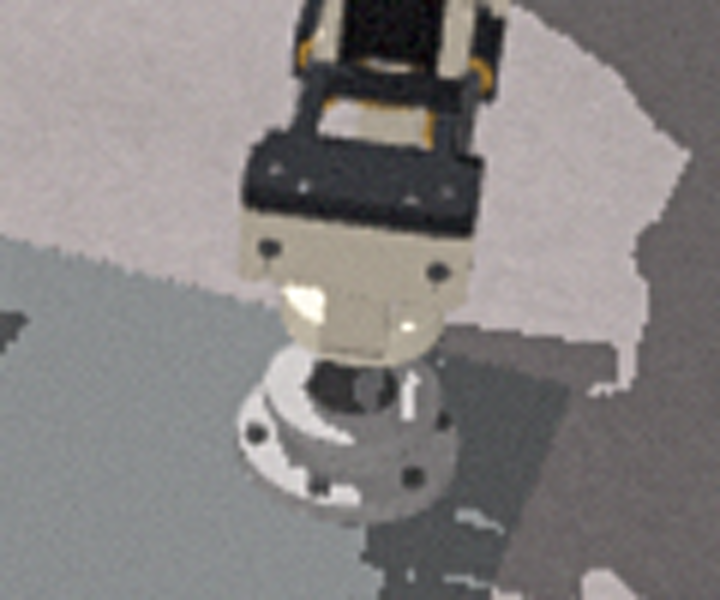

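View pics/side10c.png

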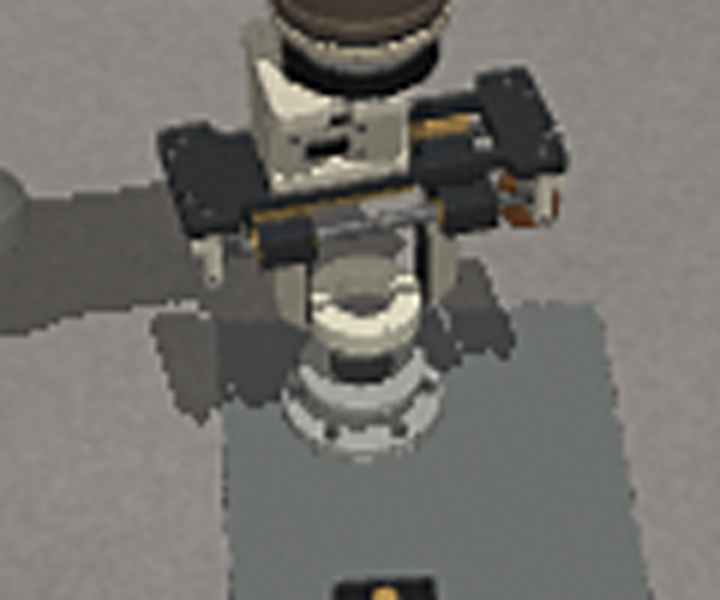

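```bash
python3 -m crank '[[0,-0.004,-0.003,-0.03,0],[0,0,0,-0.03,0],[0,0,0,-0.01,0],[0,0,0,-0.006,0],[0,0,0,0,0],[0,0,0,0,0],[0,0,0,0,0],[0,0,0,0,0]]' 20
```

```text
clock: 12.33
position: [0.5374, 0.1127, 0.0434]
ee_rot: [2.221, 2.221, 0.001]
force: [1.1, -0.6, -1.1]
width: 0.647
```

```bash
python3 -m crank '[[0,0.001,0,-0.003,0],[0,0,0,-0.001,0],[0,0,0,0,0],[0,0,0,0,0],[0,0,0,0,0],[0,0,0,0,0],[0,0,0,0,0],[0,0,0,0,0]]' 20
python3 - <<'E'
from h import *
p=arm.observe()['position'];print(p,arm.observe()['force'])
for n in('scene',):
    im=snap(n,n+'11.png'); x,y=w2px(n,p).astype(int)
    print(x-60,y-50,w2px(n,p))
    cv2.imwrite('pics/'+n+'11c.png',cv2.resize(im[y-50:y+50,x-60:x+60,::-1],None,fx=6,fy=6,interpolation=2))
E
```

```text
clock: 13.0
position: [0.5375, 0.1126, 0.0413]
ee_rot: [2.222, 2.221, 0.0]
force: [-0.1, -0.2, -0.7]
width: 0.646
[0.53748734 0.11255992 0.04128696] [-0.08291015 -0.23744929 -0.70236888]
270 184 [330.80673097 234.07534421]
```

View pics/scene11c.png

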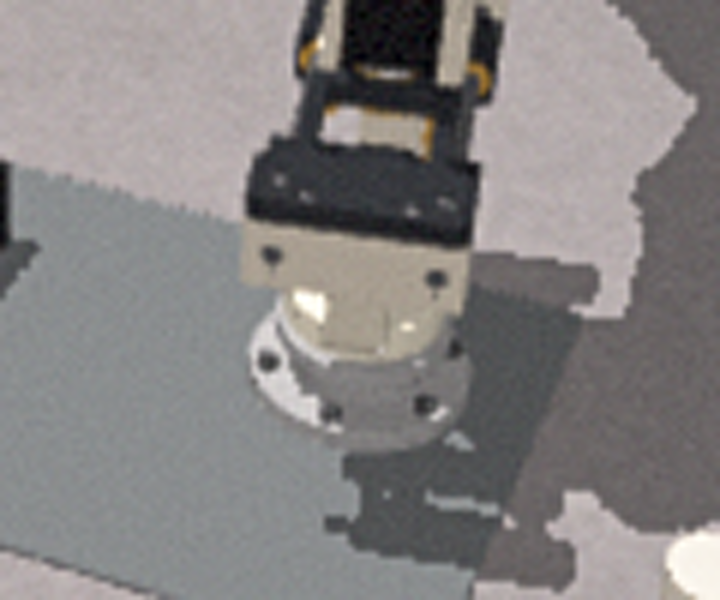

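```bash
python3 -m crank '[[0,0,0,-0.003,0],[0,0,0,0,0],[0,0,0,0,0],[0,0,0,0,0],[0,0,0,0,0],[0,0,0,0,0],[0,0,0,0,0],[0,0,0,0,0]]' 20
python3 -m crank '[[0,0,0,-0.003,0],[0,0,0,0,0],[0,0,0,0,0],[0,0,0,0,0],[0,0,0,0,0],[0,0,0,0,0],[0,0,0,0,0],[0,0,0,0,0]]' 20
```

```text
clock: 13.72
position: [0.5375, 0.1126, 0.041]
ee_rot: [2.221, 2.221, 0.001]
force: [-3.1, -0.1, 12.3]
width: 0.647
clock: 14.38
position: [0.5375, 0.1127, 0.0403]
ee_rot: [2.221, 2.221, 0.001]
force: [-5.4, -1.5, 19.7]
width: 0.645
```

```bash
python3 -m crank '[[0,0,0,0.004,0],[0,0,0,0,0],[1,0,0,0,0],[1,0,0,0,0],[1,0,0,0,0],[1,0,0,0,0],[1,0,0,0,0],[1,0,0,0,0]]' 20
python3 -m crank '[[1,0,0,0.06,0],[1,0,0,0.09,0],[1,0,0,0.09,0],[1,0,0,0.09,0],[1,0,0,0.05,0],[1,-0.02,0.04,0.0,0],[1,-0.04,0.08,0,0],[1,-0.04,0.08,0,0]]' 20
python3 - <<'E'
from h import *
p=arm.observe()['position'];print(p,arm.observe()['force'])
for n,x,y in(('scene',330,240),('side',268,194)):
    im=snap(n,n+'12.png')
    cv2.imwrite('pics/'+n+'12c.png',cv2.resize(im[y-40:y+40,x-50:x+50,::-1],None,fx=7,fy=7,interpolation=2))
E
```

```text
clock: 15.05
position: [0.5374, 0.1126, 0.0403]
ee_rot: [-2.221, -2.221, 0.0]
force: [-0.3, 0.7, 0.1]
width: 0.988
clock: 15.72
position: [0.4977, 0.1923, 0.1931]
ee_rot: [2.225, 2.217, 0.002]
force: [0.7, 1.9, -0.7]
width: 0.998
[0.497673   0.19226831 0.19309243] [ 0.7208369   1.90091527 -0.65332991]
```

View pics/scene12c.png

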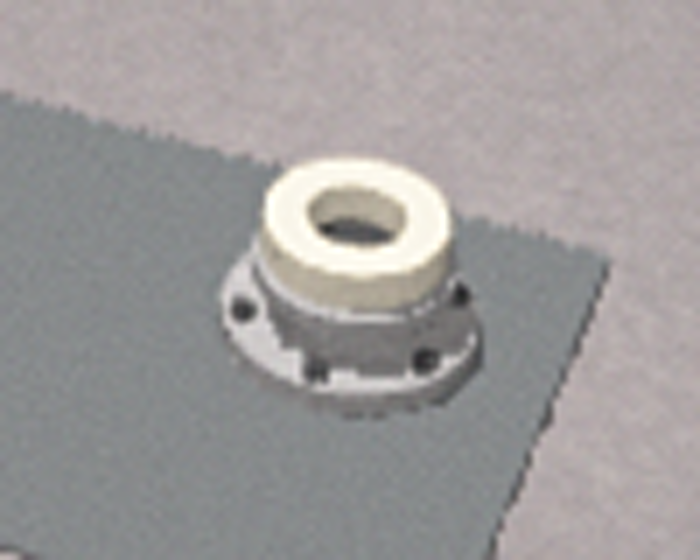

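View pics/side12c.png

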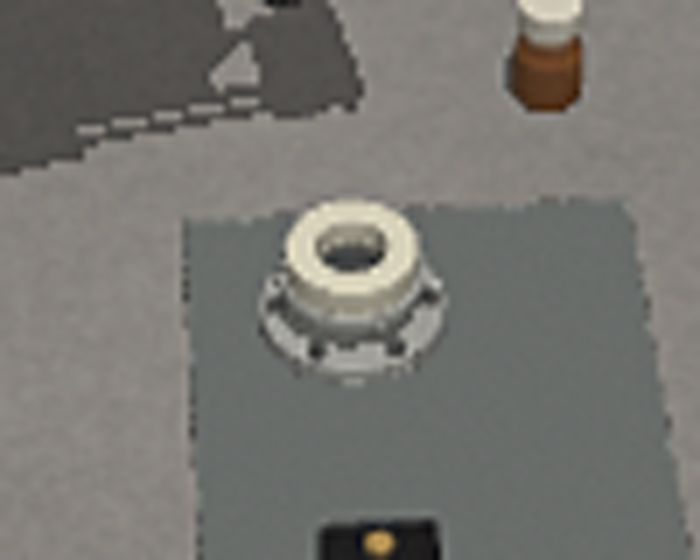

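Run:
```python
from h import *
f=lambda n,u,v,x,y,z:print(n,px2w(n,(u+.5)/7-.5+x-50,(v+.5)/7-.5+y-40,z))
f('scene',358,219,330,240,.052);f('scene',357,214,330,240,.052);f('side',352,249,268,194,.052);f('side',351,248,268,194,.052)
for n,x,y in(('scene',330,240),('side',268,194)):
    print(n,(w2px(n,[.538,.1125,.052])-[x-50,y-40]+.5)*7-.5)
    # foot predicted extents
    t=np.linspace(0,2*np.pi,90)
    for r,z in((.042,.004),(.033,.036),(.030,.052)):
        P=np.array([(w2px(n,[.538+r*np.cos(a),.1125+r*np.sin(a),z])-[x-50,y-40]+.5)*7-.5 for a in t]);print(r,P.min(0),P.max(0))
```

```text
scene [0.53971908 0.1117077  0.052     ]
scene [0.53725627 0.11108708 0.052     ]
side [0.53641914 0.10952451 0.052     ]
side [0.53614892 0.11025002 0.052     ]
scene [361.16103599 216.07203142]
0.042 [219.34270063 250.3120951 ] [478.15949267 418.9802451 ]
0.033 [253.34591734 191.76773216] [460.72949378 322.62515423]
0.03 [266.11643576 158.50024494] [456.53691581 276.63491508]
side [353.7450362  243.79918775]
0.042 [262.33137868 253.64393662] [446.66847397 386.21870005]
0.033 [280.4633827  217.76760914] [427.51575476 322.08004743]
0.03 [286.36865356 197.00121062] [421.08482008 291.88620339]
```

```bash
python3 -m crank '[[1,-0.06,0.05,0,0],[1,-0.07,0.06,0,0],[1,-0.07,0.06,0,0],[1,-0.06,0.06,0,0],[1,-0.05,0.05,-0.02,0],[1,0,0,-0.04,0],[1,0,0,-0.04,0],[1,0,0,0,0]]' 20
python3 -m crank '[[1,0,0,0,0],[1,0,0,0,0],[1,0,0,0,0],[1,0,0,0,0],[1,0,0,0,0],[1,0,0,0,0],[1,0,0,0,0],[1,0,0,0,0]]' 20
python3 - <<'E'
from h import *
p=arm.observe()['position'];print(p,arm.observe()['force'])
im=snap('wrist','w13.png')
np.savez('cal13.npz',**arm.get_calibration('wrist'))
cv2.imwrite('pics/w13c.png',cv2.resize(im[140:290,180:380,::-1],None,fx=4,fy=4,interpolation=2))
E
```

```text
clock: 16.48
position: [0.3719, 0.3035, 0.1502]
ee_rot: [2.22, 2.223, -0.006]
force: [-0.1, -0.5, -0.6]
width: 1.0
clock: 17.15
position: [0.3735, 0.3046, 0.1526]
ee_rot: [2.222, 2.221, 0.0]
force: [0.0, -0.3, -0.8]
width: 0.999
[0.37347911 0.30456544 0.15256224] [ 0.04321379 -0.30584375 -0.77130568]
```

View pics/w13c.png

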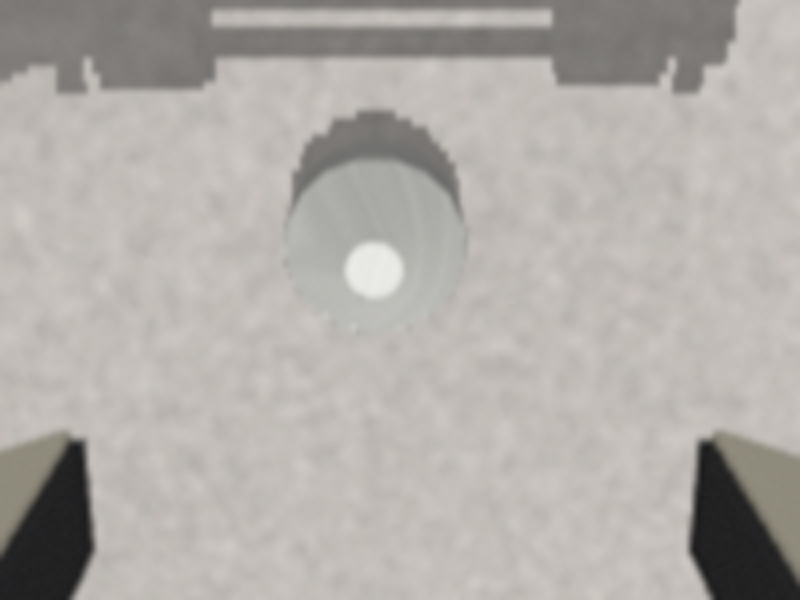

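Run:
```python
from h import *
g=lambda u,v,z:print(px2w('wrist',(u+.5)/4-.5+180,(v+.5)/4-.5+140,z))
g(374,270,.044);g(376,246,.024)
p=arm.observe()['position'];print(p)
```

```text
[0.36855543 0.30499882 0.044     ]
[0.36881857 0.30534786 0.024     ]
[0.37342857 0.30455631 0.15250697]
```

```bash
python3 -m crank '[[1,-0.012,0.002,-0.06,0],[1,0,0,-0.08,0],[1,0,0,-0.08,0],[1,0,0,-0.07,0],[1,0,0,-0.05,0],[1,0,0,-0.02,0],[1,0,0,0,0],[1,0,0,0,0]]' 20
```

```text
clock: 17.87
position: [0.3688, 0.3056, 0.0088]
ee_rot: [2.221, 2.221, -0.0]
force: [0.0, 0.9, 0.8]
width: 0.997
```

```bash
python3 -m crank '[[1,0,0,-0.006,0],[1,0,0,0,0],[0,0,0,0,0],[0,0,0,0,0],[0,0,0,0,0],[0,0,0,0,0],[0,0,0,0,0],[0,0,0,0,0]]' 20
python3 -m crank '[[0,0,0,0,0],[0,0,0,0,0],[0,0,0,0,0],[0,0,0,0.05,0],[0,0,0,0.08,0],[0,0,0,0.09,0],[0,0,0,0.09,0],[0,0,0,0.09,0]]' 20
python3 -m crank '[[0,0,0,0.05,0],[0,0.05,-0.06,0.0,0],[0,0.07,-0.07,0.0,0],[0,0.07,-0.07,0.0,0],[0,0.07,-0.07,0.0,0],[0,0.07,-0.07,0,0],[0,0.07,-0.07,0,0],[0,0.03,-0.07,0,0]]' 20
python3 -m crank '[[0,0,0,0,0],[0,0,0,0,0],[0,0,0,0,0],[0,0,0,0,0],[0,0,0,0,0],[0,0,0,0,0],[0,0,0,0,0],[0,0,0,0,0]]' 20
python3 - <<'E'
from h import *
p=arm.observe()['position'];print(p,arm.observe()['force'])
im=snap('wrist','w14.png')
E
```

```text
clock: 18.53
position: [0.3686, 0.3054, 0.0061]
ee_rot: [2.221, 2.221, 0.0]
force: [0.2, -0.4, 0.6]
width: 0.614
clock: 19.2
position: [0.368, 0.3048, 0.1674]
ee_rot: [-2.221, -2.221, 0.002]
force: [1.6, 0.8, -2.0]
width: 0.509
clock: 19.87
position: [0.5434, 0.1112, 0.1857]
ee_rot: [2.222, 2.219, 0.001]
force: [0.5, 0.0, -1.3]
width: 0.516
clock: 20.53
position: [0.5404, 0.1139, 0.1861]
ee_rot: [2.221, 2.222, 0.0]
force: [0.6, 0.7, -1.6]
width: 0.516
[0.54043469 0.11387072 0.18611216] [ 0.59852164  0.65804028 -1.60575284]
```

View pics/w14.png

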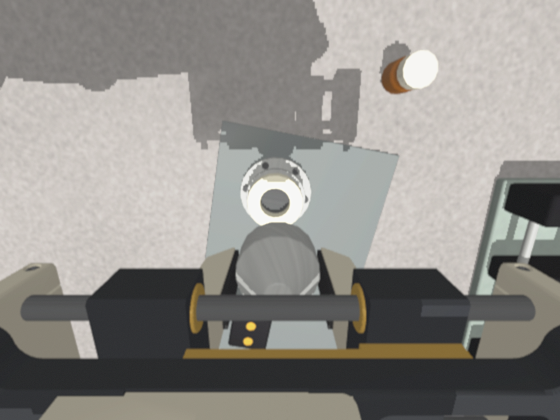

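Run:
```python
from h import *
im=cv2.imread('pics/w14.png');cv2.imwrite('pics/w14c.png',cv2.resize(im[140:240,210:340],None,fx=6,fy=6,interpolation=2))
```

```text
(no output)
```

View pics/w14c.png

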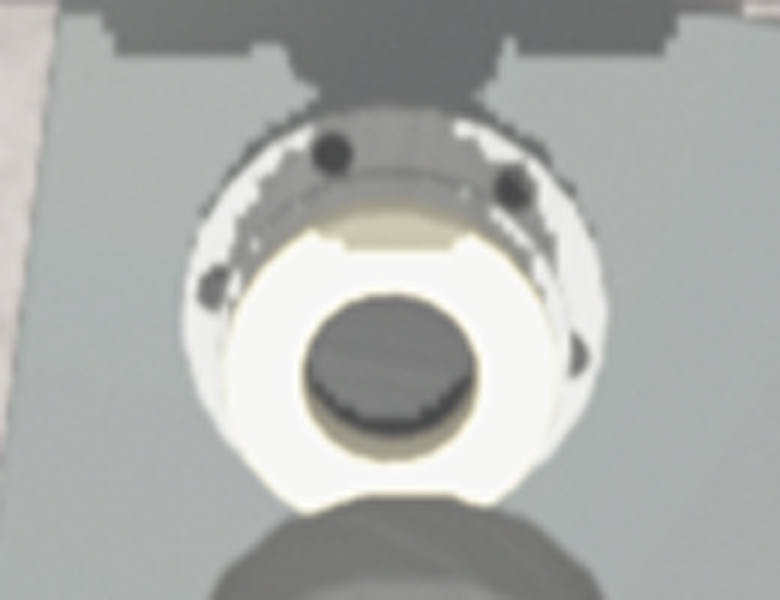

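Run:
```python
from h import *
g=lambda u,v,z:print(px2w('wrist',(u+.5)/6-.5+210,(v+.5)/6-.5+140,z))
g(391,377,.052)
for u in(224,560):g(u,377,.052)
for u in(184,606):g(u,305,.008)
print(arm.observe()['position'])
```

```text
[0.53699318 0.11146776 0.052     ]
[0.50748284 0.11145831 0.052     ]
[0.56686495 0.11147733 0.052     ]
[0.49518471 0.11367268 0.008     ]
[0.57976549 0.11370476 0.008     ]
[0.54049895 0.1137097  0.18611309]
```

```bash
python3 -m crank '[[0,-0.0075,-0.005,-0.06,0],[0,0,0,-0.07,0],[0,0,0,-0.07,0],[0,0,0,-0.06,0],[0,0,0,-0.03,0],[0,0,0,-0.015,0],[0,0,0,0,0],[0,0,0,0,0]]' 20
python3 -m crank '[[0,0,0,0,0],[0,0,0,0,0],[0,0,0,0,0],[0,0,0,0,0],[0,0,0,0,0],[0,0,0,0,0],[0,0,0,0,0],[0,0,0,0,0]]' 20
```

```text
clock: 21.25
position: [0.538, 0.1116, 0.0645]
ee_rot: [2.221, 2.221, 0.001]
force: [0.9, 0.5, -1.9]
width: 0.508
clock: 21.92
position: [0.5376, 0.1114, 0.0641]
ee_rot: [2.222, 2.221, 0.0]
force: [0.9, -0.6, -1.7]
width: 0.511
```

```bash
python3 -m crank '[[0,0,0,-0.008,0],[0,0,0,-0.004,0],[0,0,0,0,0],[0,0,0,0,0],[0,0,0,0,0],[0,0,0,0,0],[0,0,0,0,0],[0,0,0,0,0]]' 20
python3 -m crank '[[0,0,0,-0.004,0],[0,0,0,0,0],[0,0,0,0,0],[0,0,0,0,0],[0,0,0,0,0],[0,0,0,0,0],[0,0,0,0,0],[0,0,0,0,0]]' 20
```

```text
clock: 22.58
position: [0.5376, 0.1114, 0.0593]
ee_rot: [2.221, 2.221, 0.0]
force: [0.1, 0.3, -3.0]
width: 0.507
clock: 23.25
position: [0.5379, 0.1114, 0.058]
ee_rot: [2.221, 2.221, 0.001]
force: [-1.0, -1.1, 5.5]
width: 0.51
```

```bash
python3 -m crank '[[1,0,0,0,0],[1,0,0,0,0],[1,0,0,0,0],[1,0,0,0,0],[1,0,0,0,0],[1,0,0,0,0],[1,0,0,0,0],[1,0,0,0,0]]' 20
python3 -m crank '[[1,0,0,0.06,0],[1,0,0,0.09,0],[1,0,0,0.09,0],[1,0,0,0.09,0],[1,0,0.06,0.03,0],[1,0,0.1,0.0,0],[1,0.01,0.1,0,0],[1,0.01,0.1,0,0]]' 20
python3 -m crank '[[1,0.01,0.1,0,0],[1,0.01,0.1,0,0],[1,0,0.04,0,0],[1,0,0,-0.05,0],[1,0,0,-0.05,0],[1,0,0,0,0],[1,0,0,0,0],[1,0,0,0,0]]' 20
python3 - <<'E'
from h import *
p=arm.observe()['position'];print(p,arm.observe()['force'])
im=snap('wrist','w15.png')
for n,x,y in(('scene',330,230),('side',268,190)):
    im=snap(n,n+'15.png')
    cv2.imwrite('pics/'+n+'15c.png',cv2.resize(im[y-40:y+40,x-50:x+50,::-1],None,fx=7,fy=7,interpolation=2))
E
```

```text
clock: 23.92
position: [0.5376, 0.1114, 0.0576]
ee_rot: [2.221, 2.221, 0.0]
force: [-0.9, 0.7, 0.2]
width: 0.99
clock: 24.58
position: [0.5457, 0.2568, 0.2025]
ee_rot: [2.223, 2.22, 0.002]
force: [0.7, -0.2, 0.4]
width: 1.004
clock: 25.25
position: [0.5541, 0.3512, 0.1626]
ee_rot: [2.222, 2.22, 0.001]
force: [0.6, 0.2, 1.9]
width: 1.0
[0.55410205 0.35115317 0.16261817] [0.61777456 0.21336998 1.91034755]
```

View pics/scene15c.png

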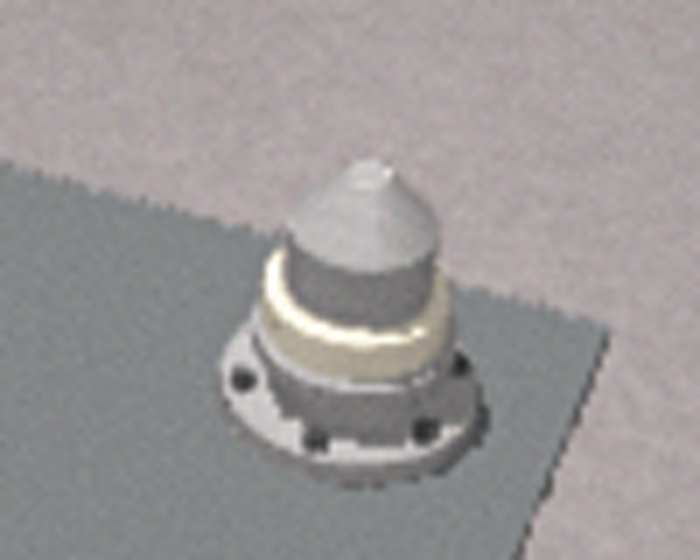

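View pics/side15c.png

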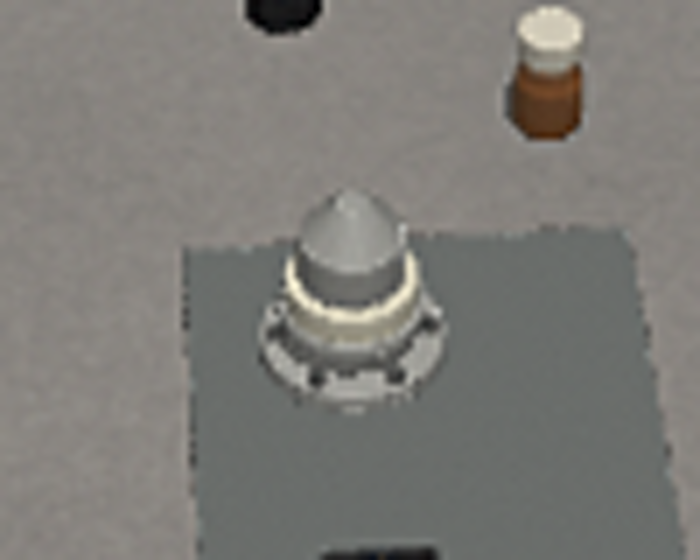

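View pics/w15.png

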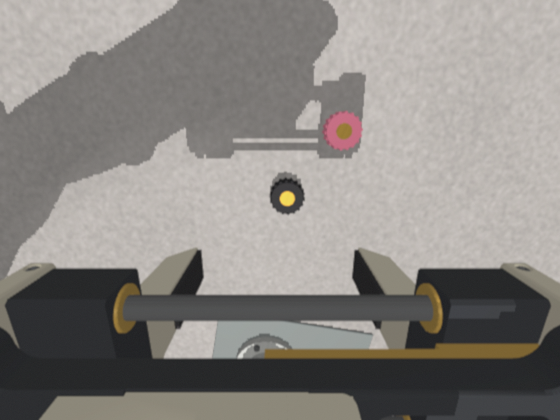

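Run:
```python
from h import *
im=cv2.imread('pics/w15.png')[165:225,250:320];cv2.imwrite('pics/w15c.png',cv2.resize(im,None,fx=8,fy=8,interpolation=2))
hsv=cv2.cvtColor(cv2.imread('pics/w15.png'),cv2.COLOR_BGR2HSV)
m=cv2.inRange(hsv,(18,120,150),(35,255,255))[165:225,250:320];ys,xs=np.nonzero(m);u,v=xs.mean()+250,ys.mean()+165
print(u,v,len(xs),px2w('wrist',u,v,.022),arm.observe()['position'])
```

```text
286.82978723404256 198.11702127659575 188 [0.56409979 0.35216175 0.022     ] [0.55435555 0.35146895 0.1631099 ]
```

View pics/w15c.png

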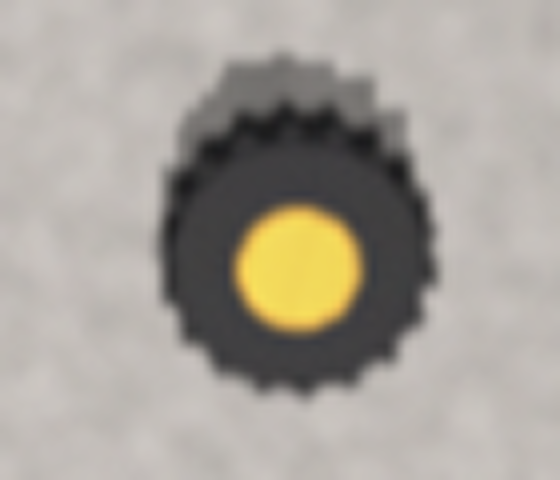

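```bash
python3 -m crank '[[1,0.024,0.002,-0.06,0],[1,0,0,-0.08,0],[1,0,0,-0.08,0],[1,0,0,-0.08,0],[1,0,0,-0.06,0],[1,0,0,-0.025,0],[1,0,0,0,0],[1,0,0,0,0]]' 15
```

```text
clock: 26.07
position: [0.5639, 0.3525, 0.0087]
ee_rot: [2.222, 2.221, 0.002]
force: [0.1, -0.4, 0.7]
width: 0.995
```

```bash
python3 -m crank '[[1,0,0,-0.004,0],[0,0,0,0,0],[0,0,0,0,0],[0,0,0,0,0],[0,0,0,0,0],[0,0,0,0,0],[0,0,0,0,0],[0,0,0,0,0]]' 15
python3 -m crank '[[0,0,0,0,0],[0,0,0,0,0],[0,0,0,0,0],[0,0,0,0,0],[0,0,0,0.05,0],[0,0,0,0.08,0],[0,0,0,0.09,0],[0,0,0,0.09,0]]' 15
python3 -m crank '[[0,0,0,0.09,0],[0,0,-0.06,0.06,0],[0,-0.015,-0.1,0.0,0],[0,-0.015,-0.1,0.0,0],[0,-0.015,-0.1,0.0,0],[0,-0.015,-0.1,0,0],[0,-0.015,-0.1,0,0],[0,-0.015,-0.1,0,0]]' 15
python3 -m crank '[[0,-0.01,-0.1,0,0],[0,0,-0.05,0,0],[0,0,0,0,0],[0,0,0,-0.06,0],[0,0,0,-0.07,0],[0,0,0,-0.06,0],[0,0,0,-0.04,0],[0,0,0,0,0]]' 15
```

```text
clock: 26.73
position: [0.5632, 0.3522, 0.0061]
ee_rot: [2.221, 2.221, -0.0]
force: [-0.2, -0.2, 0.1]
width: 0.541
clock: 27.4
position: [0.5626, 0.3518, 0.1308]
ee_rot: [-2.221, -2.221, 0.003]
force: [1.1, 1.0, -0.8]
width: 0.386
clock: 28.07
position: [0.5265, 0.0863, 0.1902]
ee_rot: [2.221, 2.221, 0.0]
force: [0.6, -0.3, -0.6]
width: 0.382
clock: 28.73
position: [0.5209, 0.0287, 0.095]
ee_rot: [-2.218, -2.22, 0.007]
force: [-1.2, 0.7, 0.0]
width: 0.385
```

Run:
```python
from h import *
p=arm.observe()['position'];print(p,arm.observe()['force'])
im=snap('wrist','w16.png');im=snap('scene','scene16.png')
cv2.imwrite('pics/scene16c.png',cv2.resize(im[170:290,210:370,::-1],None,fx=5,fy=5,interpolation=2))
```

```text
[0.52090869 0.02871193 0.09497852] [-1.23257963  0.65222931  0.03847915]
```

View pics/w16.png

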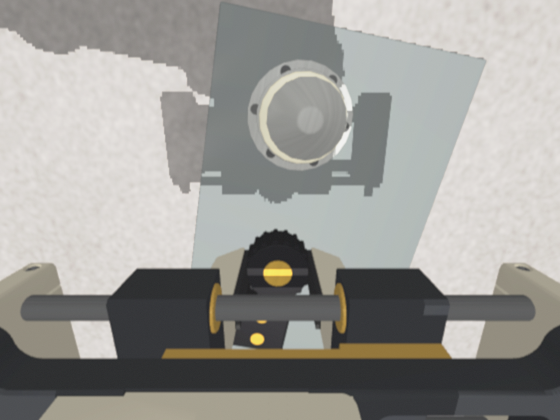

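View pics/scene16c.png

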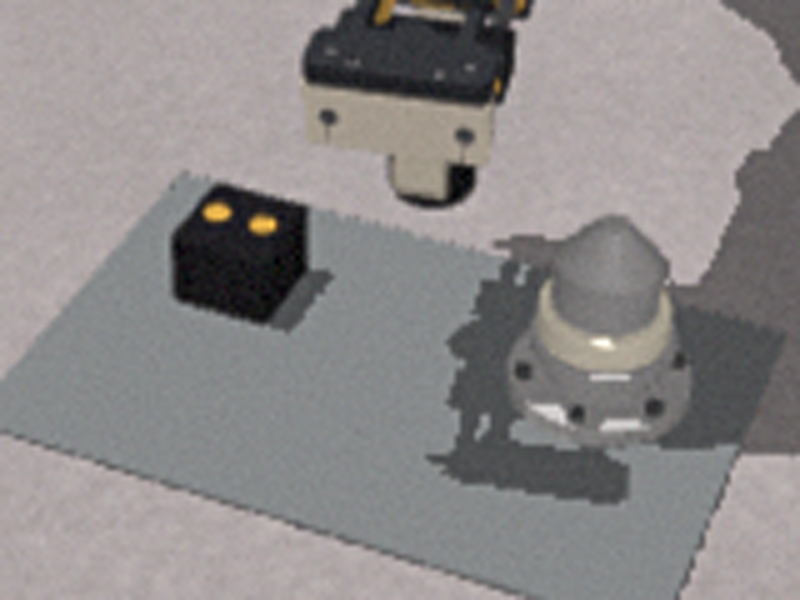

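```bash
python3 - <<'E'
from h import *
p=arm.observe()['position']
print(p,px2w('wrist',277.5,272.5,p[2]-.0061+.022))
E
python3 -m crank '[[0,0,-0.012,-0.03,0],[0,0,0,-0.06,0],[0,0,0,-0.06,0],[0,0,0,-0.02,0],[0,0,0,0,0],[0,0,0,0,0],[0,0,0,0,0],[0,0,0,0,0]]' 15
```

```text
[0.52306148 0.02876224 0.09806003] [0.52227237 0.02893639 0.11396003]
clock: 29.5
position: [0.5243, 0.0236, 0.0315]
ee_rot: [2.22, 2.22, 0.003]
force: [-0.2, 0.5, -0.8]
width: 0.385
```

```bash
python3 -m crank '[[0,-0.008,0,-0.02,0],[0,0,0,-0.02,0],[0,0,0,-0.005,0],[0,0,0,0,0],[0,0,0,0,0],[0,0,0,0,0],[0,0,0,0,0],[0,0,0,0,0]]' 15
python3 -m crank '[[0,0,0,-0.004,0],[0,0,0,0,0],[0,0,0,0,0],[0,0,0,0,0],[0,0,0,0,0],[0,0,0,0,0],[0,0,0,0,0],[0,0,0,0,0]]' 15
```

```text
clock: 30.17
position: [0.5202, 0.0234, 0.0122]
ee_rot: [2.221, 2.221, 0.001]
force: [-0.1, -0.5, -1.4]
width: 0.387
clock: 30.83
position: [0.52, 0.0233, 0.0104]
ee_rot: [2.222, 2.221, 0.0]
force: [-0.5, 0.4, -0.3]
width: 0.387
```

```bash
python3 -m crank '[[0,0.0015,0.001,-0.003,0],[0,0,0,0,0],[0,0,0,0,0],[0,0,0,0,0],[0,0,0,0,0],[0,0,0,0,0],[0,0,0,0,0],[0,0,0,0,0]]' 15
```

```text
clock: 31.5
position: [0.5203, 0.0236, 0.0095]
ee_rot: [-2.222, -2.221, 0.001]
force: [-2.7, -0.2, 7.1]
width: 0.385
```

```bash
python3 -m crank '[[0.8,0,0,0,0],[0.8,0,0,0,0],[0.8,0,0,0,0],[0.8,0,0,0,0],[0.8,0,0,0,0],[0.8,0,0,0,0],[1,0,0,0.05,0],[1,0,0,0.08,0]]' 20
python3 -m crank '[[1,0,0,0.09,0],[1,0,0,0.09,0],[1,0,0,0.07,0],[1,-0.04,-0.08,0.0,-0.08],[1,-0.04,-0.09,0.0,-0.08],[1,-0.04,-0.09,0,-0.08],[1,-0.04,-0.09,0,-0.08],[1,-0.04,-0.09,0,-0.08]]' 20
python3 -m crank '[[1,-0.04,-0.09,0,-0.08],[1,-0.04,-0.09,0,-0.08],[1,-0.04,-0.09,0,-0.08],[1,-0.05,-0.09,0,-0.08],[1,-0.04,-0.02,0.0,-0.08],[1,0,0,0,-0.05],[1,0,0,0,0],[1,0,0,0,0]]' 20
python3 - <<'E'
from h import *
from scipy.spatial.transform import Rotation as R
o=arm.observe();p=o['position'];print(p,o['force'],R.from_rotvec(o['ee_rot']).as_matrix()[:,1],o['joints'])
im=snap('wrist','w17.png');im=snap('scene','scene17.png')
cv2.imwrite('pics/scene17c.png',cv2.resize(im[170:290,210:370,::-1],None,fx=5,fy=5,interpolation=2))
E
```

```text
clock: 32.17
position: [0.5183, 0.0235, 0.0593]
ee_rot: [-2.219, -2.219, 0.007]
force: [-0.1, 0.5, -0.7]
width: 0.899
clock: 32.83
position: [0.4396, -0.1536, 0.1615]
ee_rot: [2.638, 1.706, 0.001]
force: [0.9, -0.3, 0.1]
width: 0.997
clock: 33.5
position: [0.3568, -0.304, 0.1613]
ee_rot: [-2.96, -1.052, -0.0]
force: [0.2, 0.7, -0.0]
width: 1.004
[ 0.35682256 -0.30396371  0.16125522] [ 0.24426542  0.72146778 -0.00227033] [ 6.30822995e-01 -7.75926768e-01  2.23870280e-05] [ 0.3092833   0.25368096  0.34470288  2.0436912  -0.11229412  0.86160545
 -0.17111393]
```

View pics/w17.png

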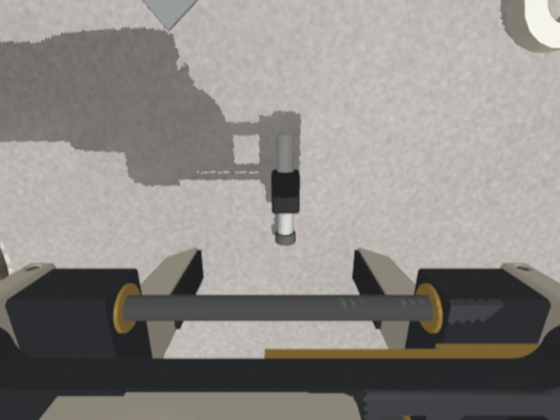

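View pics/scene17c.png

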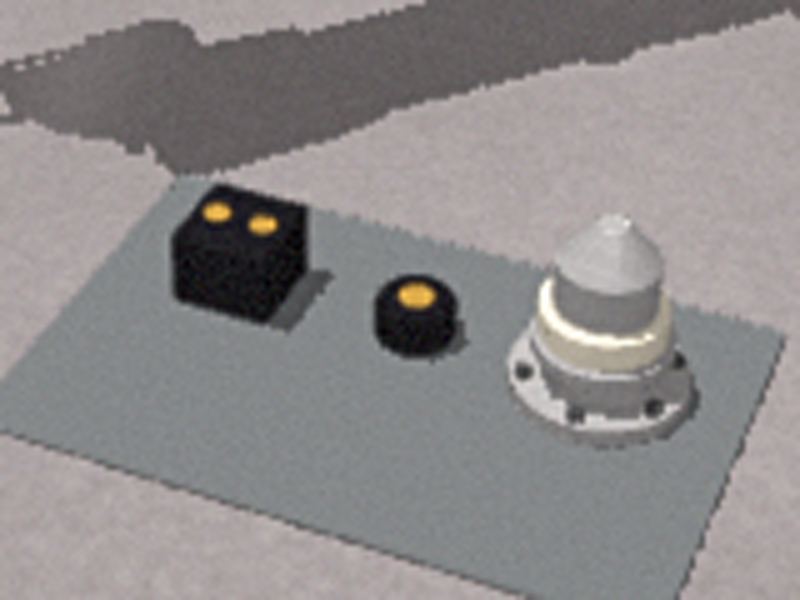

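Run:
```python
from h import *
print(px2w('scene',(417.5)/5-.5+210,296.5/5-.5+170,.026))
im=cv2.imread('pics/w17.png')[120:260,240:340];cv2.imwrite('pics/w17c.png',cv2.resize(im,None,fx=4.2,fy=4.2,interpolation=2))
```

```text
[0.51937085 0.02372176 0.026     ]
```

View pics/w17c.png

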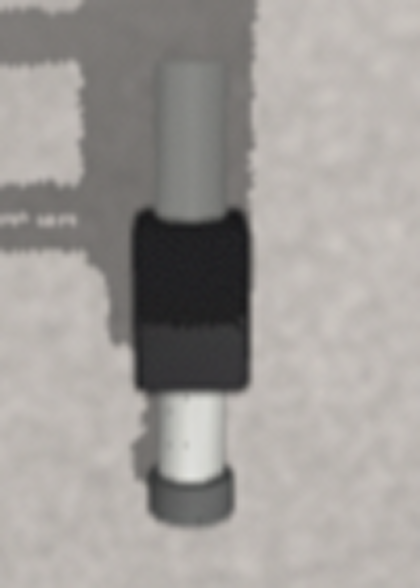

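Run:
```python
from h import *
from scipy.spatial.transform import Rotation as R
g=lambda u,v,z:px2w('wrist',(u+.5)/4.2-.5+240,(v+.5)/4.2-.5+120,z)
n=np.linalg.norm
a,b=g(191,222,.03),g(191,390,.03);print('collar',a,b,n(a-b),(a+b)/2)
a,b=g(191,208,.03),g(191,390,.03);print('collar',a,b,n(a-b),(a+b)/2)
a,b=g(134,320,.03),g(249,320,.03);print('w',n(a-b),(a+b)/2)
a,b=g(191,62,.024),g(191,523,.01);print('ends',a,b,n(a-b),(a+b)/2, np.degrees(np.arctan2(*(a-b)[1::-1])))
o=arm.observe();p=o['position'];M=R.from_rotvec(o['ee_rot']).as_matrix();print(p,M[:,1],np.degrees(np.arctan2(M[1,1],M[0,1])))
```

```text
collar [ 0.38610913 -0.29092745  0.03      ] [ 0.35319901 -0.31822811  0.03      ] 0.0427598267331901 [ 0.36965407 -0.30457778  0.03      ]
collar [ 0.38872399 -0.28875829  0.03      ] [ 0.35319901 -0.31822811  0.03      ] 0.0461572787008938 [ 0.3709615 -0.3034932  0.03     ]
w 0.028534583580304935 [ 0.36734436 -0.30665616  0.03      ]
ends [ 0.41477423 -0.26735423  0.024     ] [ 0.31832196 -0.34784698  0.01      ] 0.1264045966776308 [ 0.36654809 -0.3076006   0.017     ] 39.84616471735251
[ 0.35733503 -0.30354596  0.16124032] [ 6.32004771e-01 -7.74964494e-01  5.22141954e-05] -50.80181366623894
```

```bash
python3 -m crank '[[1,0.03,-0.0025,-0.06,0],[1,0,0,-0.08,0],[1,0,0,-0.08,0],[1,0,0,-0.08,0],[1,0,0,-0.06,0],[1,0,0,-0.02,0],[1,0,0,0,0],[1,0,0,0,0]]' 25
```

```text
clock: 34.27
position: [0.3691, -0.3052, 0.0097]
ee_rot: [-2.961, -1.05, -0.0]
force: [0.7, 0.3, 1.2]
width: 0.998
```

Run:
```python
from h import *
print(arm.observe()['position'])
snap('wrist','w18.png')
```

```text
[ 0.36911971 -0.30515004  0.00970223]
```

View pics/w18.png

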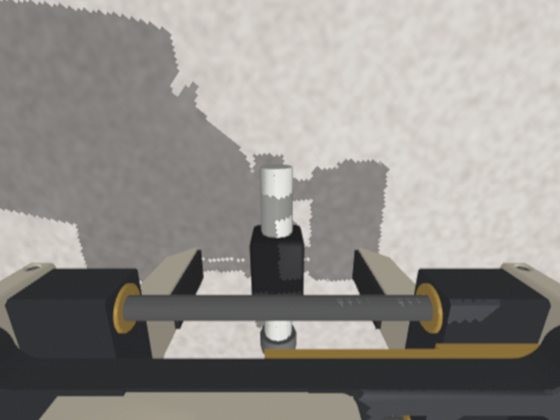

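```bash
python3 -m crank '[[1,0,0,-0.002,0],[0,0,0,0,0],[0,0,0,0,0],[0,0,0,0,0],[0,0,0,0,0],[0,0,0,0,0],[0,0,0,0,0],[0,0,0,0,0]]' 25
python3 -m crank '[[0,0,0,0,0],[0,0,0,0,0],[0,0,0,0,0],[0,0,0,0,0],[0,0,0,0,0],[0,0,0,0,0],[0,0,0,0.03,0],[0,0,0,0.06,0]]' 25
python3 -m crank '[[0,0,0,0.08,0],[0,0,0,0.08,0],[0,0,0,0.08,0],[0,0.05,0.06,0,0.08],[0,0.065,0.07,0,0.09],[0,0.065,0.07,0,0.09],[0,0.065,0.07,0,0.09],[0,0.065,0.07,0,0.09]]' 25
python3 -m crank '[[0,0.065,0.07,0,0.09],[0,0.065,0.07,0,0.09],[0,0.065,0.07,0,0.048],[0,0.017,0.016,0,0],[0,0,0,0,0],[0,0,0,0,0],[0,0,0,0,0],[0,0,0,0,0]]' 25
python3 - <<'E'
from h import *
from scipy.spatial.transform import Rotation as R
o=arm.observe();p=o['position'];M=R.from_rotvec(o['ee_rot']).as_matrix();print(p,np.degrees(np.arctan2(M[1,1],M[0,1])),o['force'])
snap('wrist','w19.png')
E
```

```text
clock: 34.98
position: [0.3686, -0.3052, 0.0084]
ee_rot: [2.961, 1.049, -0.0]
force: [0.6, -0.1, -0.2]
width: 0.54
clock: 35.65
position: [0.367, -0.3041, 0.0429]
ee_rot: [-2.958, -1.047, 0.005]
force: [0.5, -0.5, -1.7]
width: 0.325
clock: 36.32
position: [0.4933, -0.1676, 0.1404]
ee_rot: [-2.64, -1.703, -0.0]
force: [0.8, -0.2, -2.2]
width: 0.323
clock: 36.98
position: [0.5763, -0.0804, 0.1403]
ee_rot: [-2.425, -1.997, 0.002]
force: [-0.2, -1.0, -2.3]
width: 0.327
[ 0.57632707 -0.08041714  0.14031158] -11.061824672055987 [-0.21775623 -1.00982131 -2.28902413]
```

View pics/w19.png

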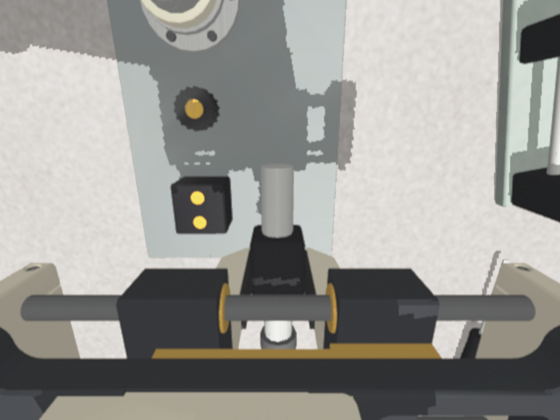

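Run:
```python
from h import *
o=arm.observe();p=o['position']
im=cv2.imread('pics/w19.png')
cv2.imwrite('pics/w19c.png',cv2.resize(im[150:270,160:320],None,fx=5,fy=5,interpolation=2))
a=px2w('wrist',277.5,165.5,p[2]-.0084+.024);print(np.linalg.norm((a-p)[:2]))
hsv=cv2.cvtColor(im,cv2.COLOR_BGR2HSV);m=cv2.inRange(hsv,(18,140,150),(35,255,255))[180:235,170:235]
n,_,st,c=cv2.connectedComponentsWithStats(m)
for k in range(1,n):
    if st[k,4]>30:print(px2w('wrist',c[k][0]+170,c[k][1]+180,.044))
```

```text
0.060425306539649955
[ 0.50597771 -0.05302013  0.044     ]
[ 0.50145241 -0.07646478  0.044     ]
```

View pics/w19c.png

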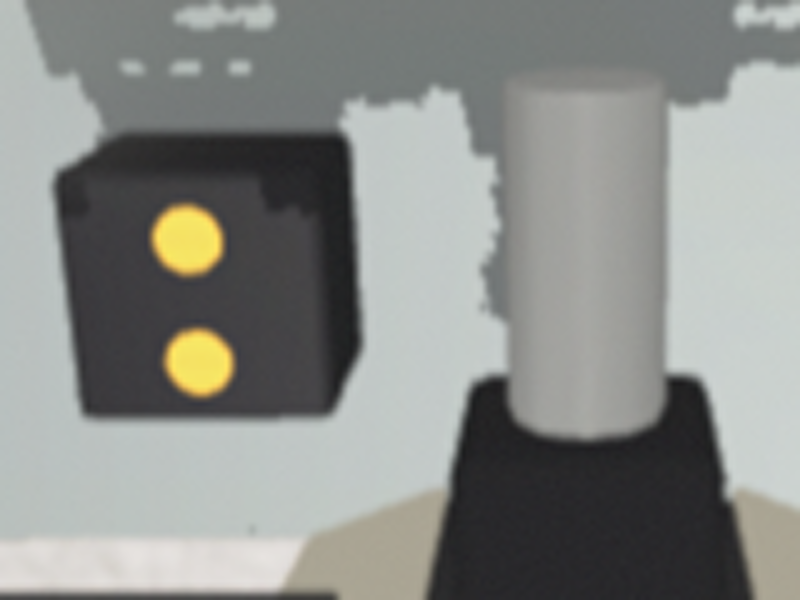

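```bash
python3 -m crank '[[0,0.003,0.004,-0.06,0.006],[0,0,0,-0.08,0],[0,0,0,-0.08,0],[0,0,0,-0.06,0],[0,0,0,-0.02,0],[0,0,0,0,0],[0,0,0,0,0],[0,0,0,0,0]]' 25
python3 - <<'E'
from h import *
from scipy.spatial.transform import Rotation as R
o=arm.observe();p=o['position'];M=R.from_rotvec(o['ee_rot']).as_matrix();print(p,np.degrees(np.arctan2(M[1,1],M[0,1])),o['force'])
E
```

```text
clock: 37.7
position: [0.5799, -0.0777, 0.0222]
ee_rot: [2.416, 2.006, 0.003]
force: [-0.3, -0.7, -2.7]
width: 0.322
[ 0.57985192 -0.07767577  0.02218022] -10.599341921036588 [-0.33468566 -0.661041   -2.7430205 ]
```

```bash
python3 -m crank '[[0,-0.006,-0.003,-0.012,0],[0,0,0,-0.008,0],[0,0,0,0,0],[0,0,0,0,0],[0,0,0,0,0],[0,0,0,0,0],[0,0,0,0,0],[0,0,0,0,0]]' 25
python3 - <<'E'
from h import *
from scipy.spatial.transform import Rotation as R
o=arm.observe();p=o['position'];M=R.from_rotvec(o['ee_rot']).as_matrix();print(p,np.degrees(np.arctan2(M[1,1],M[0,1])),o['force'])
im=snap('scene','scene20.png')
cv2.imwrite('pics/scene20c.png',cv2.resize(im[170:290,190:350,::-1],None,fx=5,fy=5,interpolation=2))
E
```

```text
clock: 38.37
position: [0.5763, -0.0784, 0.0125]
ee_rot: [2.416, 2.007, 0.0]
force: [0.8, 0.4, -2.1]
width: 0.325
[ 0.57629837 -0.07839521  0.01249427] -10.564753929656913 [ 0.75836276  0.44978427 -2.09526501]
```

View pics/scene20c.png

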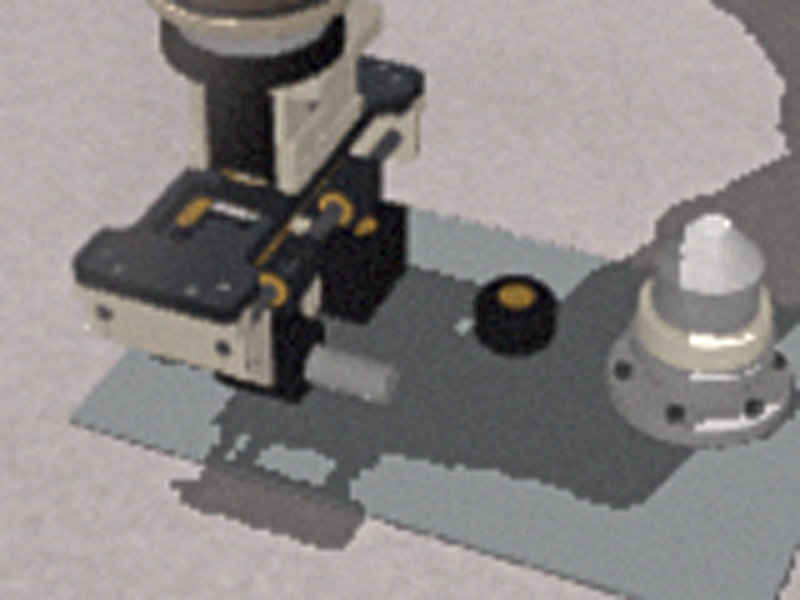

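```bash
python3 -m crank '[[0,0.003,-0.001,-0.003,-0.002],[0,0,0,0,0],[0,0,0,0,0],[0,0,0,0,0],[0,0,0,0,0],[0,0,0,0,0],[0,0,0,0,0],[0,0,0,0,0]]' 25
```

```text
clock: 39.08
position: [0.5766, -0.0784, 0.0123]
ee_rot: [-2.418, -2.004, 0.001]
force: [-6.5, 2.0, 15.2]
width: 0.325
```

```bash
python3 -m crank '[[0.5,0,0,0.002,0],[0.5,0,0,0,0],[0.5,0,0,0,0],[0.5,0,0,0,0],[0.5,0,0,0,0],[0.5,0,0,0,0],[0.5,0,0,0,0],[0.5,0,0,0,0]]' 10
python3 -m crank '[[0.5,0,0,0.04,0],[0.5,0,0,0.08,0],[0.5,0,0,0.09,0],[0.5,0,0,0.09,0],[0.5,0,0,0.09,0],[0.5,-0.04,-0.08,0.04,0],[0.5,-0.04,-0.08,0,0],[0.5,-0.04,-0.08,0,0]]' 10
python3 -m crank '[[0.5,-0.04,-0.09,0,0],[0.5,-0.04,-0.09,0,0],[0.5,-0.04,-0.09,0,0],[0.5,-0.02,-0.09,0,0],[0.5,0,0,0,0],[0.5,0,0,0,0],[0.5,0,0,0,0],[0.5,0,0,0,0]]' 10
python3 - <<'E'
from h import *
im=snap('scene','scene21.png')
cv2.imwrite('pics/scene21c.png',cv2.resize(im[170:290,200:360,::-1],None,fx=5,fy=5,interpolation=2))
im=snap('side','side21.png')
cv2.imwrite('pics/side21c.png',cv2.resize(im[160:280,220:380,::-1],None,fx=5,fy=5,interpolation=2))
im=snap('wrist','w21.png')
E
```

```text
clock: 39.75
position: [0.5774, -0.0788, 0.012]
ee_rot: [-2.419, -2.005, 0.0]
force: [0.7, 0.1, 0.0]
width: 0.499
clock: 40.42
position: [0.5298, -0.1756, 0.1858]
ee_rot: [2.415, 2.005, 0.003]
force: [0.7, -1.0, -1.3]
width: 0.498
clock: 41.08
position: [0.4742, -0.3172, 0.1839]
ee_rot: [-2.416, -2.007, -0.001]
force: [0.3, 0.3, 0.5]
width: 0.499
```

View pics/scene21c.png

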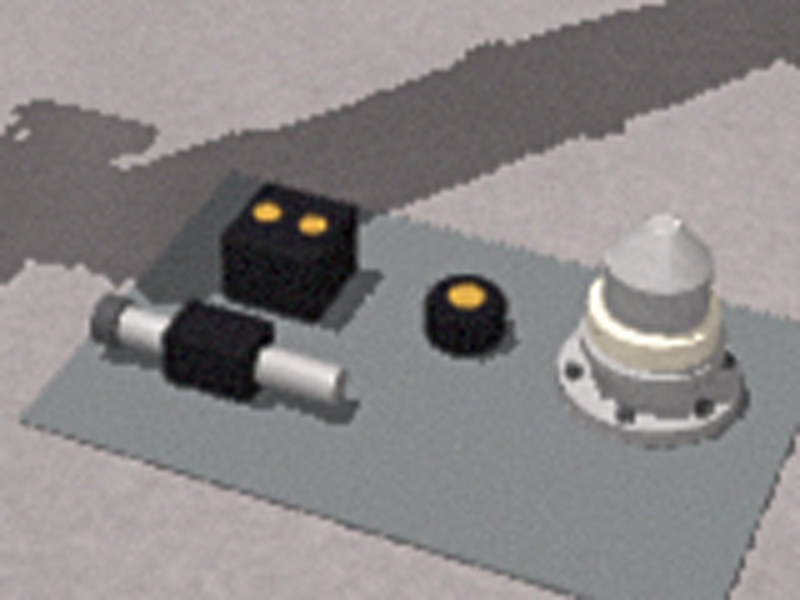

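View pics/side21c.png

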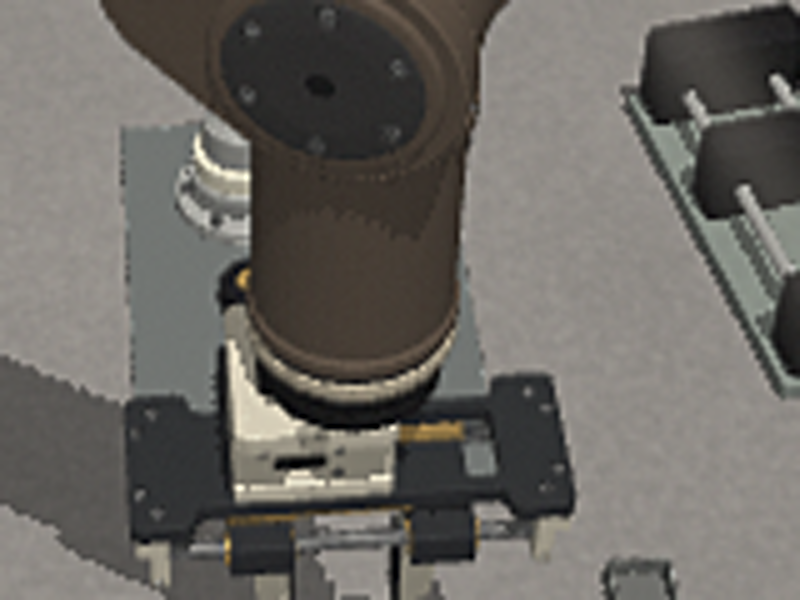

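View pics/w21.png

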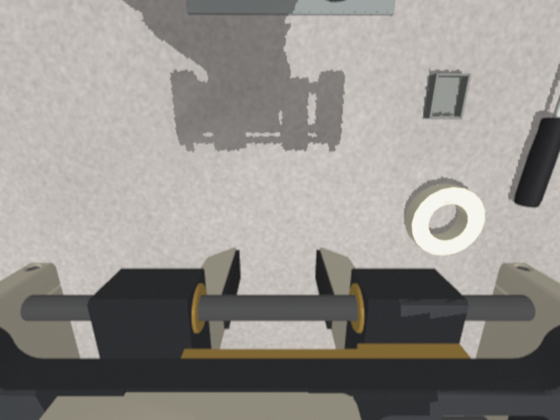

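```bash
python3 -m crank '[[0.5,0,0,0.09,0],[0.5,0,0,0.09,0],[0.5,0,0,0.09,0],[0.5,0,0,0.09,0],[0.5,0.02,0.08,0,0],[0.5,0.02,0.08,0,0],[0.5,0.02,0.08,0,0],[0.5,0.02,0.08,0,0]]'
python3 -m crank '[[0.5,0.02,0.08,0,0],[0.5,0.02,0.06,0,0],[0.5,0,0,0,0],[0.5,0,0,0,0],[0.5,0,0,0,0],[0.5,0,0,0,0],[0.5,0,0,0,0],[0.5,0,0,0,0]]'
python3 - <<'E'
from h import *
print(arm.observe()['position'])
im=snap('wrist','w22.png')
cv2.imwrite('pics/w22b.png',cv2.resize(im[:280,140:480,::-1],None,fx=2.1,fy=2.1,interpolation=2))
E
```

```text
clock: 41.9
position: [0.5057, -0.1886, 0.3284]
ee_rot: [2.417, 2.006, 0.001]
force: [0.3, -0.4, -0.1]
width: 0.5
clock: 42.57
position: [0.5211, -0.1358, 0.3281]
ee_rot: [2.42, 2.003, -0.0]
force: [-0.5, -0.3, -0.0]
width: 0.501
[ 0.52114193 -0.13582309  0.32806597]
```

View pics/w22b.png

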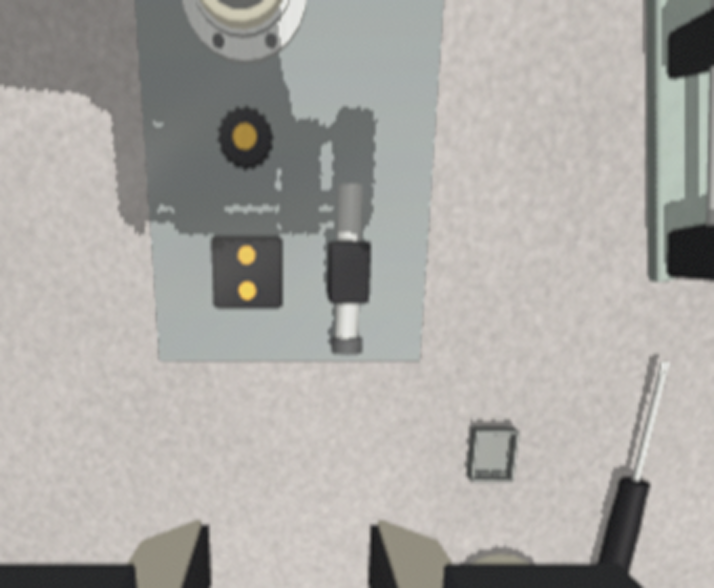

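Run:
```python
from h import *
im=cv2.imread('pics/w22.png')
cv2.imwrite('pics/w22c.png',cv2.resize(im[80:175,230:330],None,fx=6,fy=6,interpolation=2))
```

```text
(no output)
```

View pics/w22c.png

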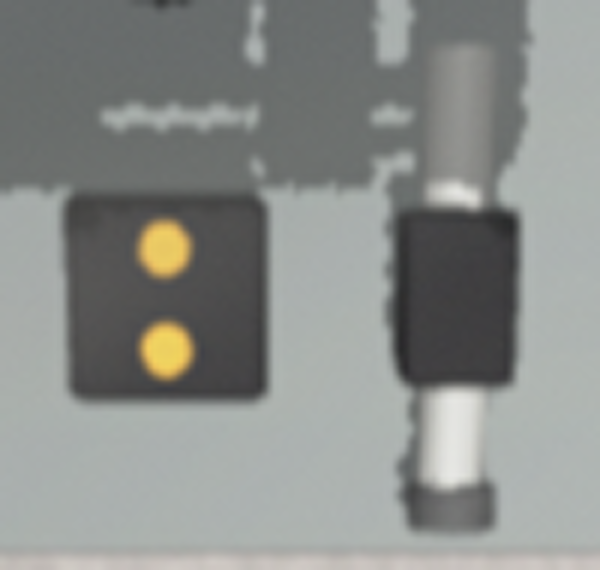

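Run:
```python
from h import *
np.set_printoptions(precision=4,suppress=True)
g=lambda u,v,z:px2w('wrist',(u+.5)/6-.5+230,(v+.5)/6-.5+80,z)[:2]
th=-.187;ex=np.array([np.cos(th),np.sin(th)]);ey=np.array([-ex[1],ex[0]])
c=[g(165,248,.044),g(167,350,.044)];B=(c[0]+c[1])/2;print('block',B)
d=c[0]-c[1];print('contact dir deg',np.degrees(np.arctan2(d[1],d[0]))-90)
tip=g(463,46,.022);j=g(459,203,.028);k=g(452,388,.028);cap=g(451,484,.028)
d=j-k;
for n,d in(('tube',g(463,60,.028)-g(451,470,.028)),('collarR',g(519,214,.034)-g(515,382,.034)),('collarmid',j-k)):print(n,np.degrees(np.arctan2(d[1],d[0]))-90)
col=(g(404,212,.034)+g(519,212,.034)+g(404,382,.034)+g(515,382,.034))/4
e=(g(463,46,.015)+g(450,528,.010))/2
for n,q in(('collar',col),('ends',e)):print(n,q,'rel block',(q-B)@ex,(q-B)@ey)
hs=[px2w('wrist',140+u/2.1,v/2.1,.026)[:2] for u,v in((245,136),)];print('nut',hs)
```

```text
block [ 0.504  -0.0649]
contact dir deg -10.835814683802084
tube -10.768414752497279
collarR -9.817278215059403
collarmid -11.285266147845064
collar [ 0.5763 -0.0788] rel block 0.07356525810094257 -0.0001528856607955778
ends [ 0.5771 -0.0797] rel block 0.07452629303277358 -0.0009677919005307222
nut [array([0.5206, 0.0227])]
```

Run:
```python
from h import *
snap('side','side23.png');print(arm.observe()['dq'])
```

```text
[-0.00163659 -0.00051766 -0.00483348 -0.00171925 -0.00168567  0.00148773
  0.00077649]
```

View pics/side23.png

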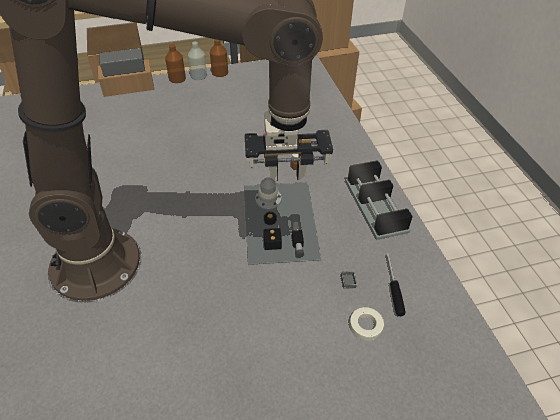

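View pics/scene21.png

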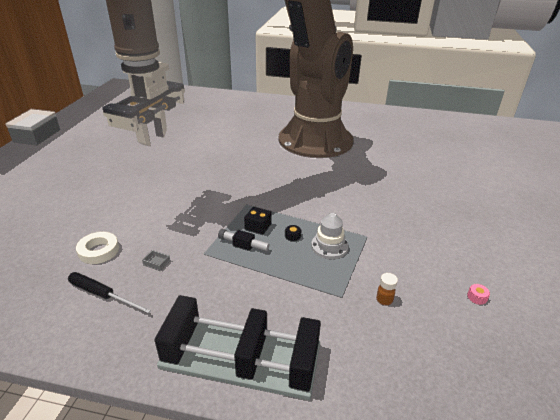

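The pictures show every part in place. The stack is at scene (332,235), the nut at (293,232), and the probe at (244,240) behind the block. The vial (387,289), tray (155,261) and pink nut (479,294) are where they were at the start.

```bash
python3 -c "
from cell import arm
print(arm.sign_off())"
```

```text
the job is handed in; nothing more can be done
None
```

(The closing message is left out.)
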